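# Find the heavy side of a loaded rotisserie drum and hold it down

### The job

The closed roasting drum on the rotisserie stand is loaded lopsidedly, and its bearings are stiff enough that it stays wherever it is turned. Turn it back and forth by the black handwheel to feel which side is heavy, then turn the heavy side straight down (within about 15 degrees) and keep gripping the handwheel there, at rest: the program finishes while still holding it, so that the counterweight can be clamped on top. Leave the mug, canister, pepper jar and cutlery pot standing where they are.

Things in the scene. Friction and masses are not known exactly. Their poses are not given: they have to be found in the camera images.
- stand: steel rotisserie stand, fixed on the worktop, base plate 270 x 150 mm, two bearing posts carrying a level axle 150 mm above the worktop. Origin on the worktop below the drum's middle, z up; its x axis is the direction of the axle, pointing away from the robot; yaw within 0.3 rad. Drum, axle and handwheel turn together about this axle.
- drum: the turning part: closed drum, axle and, on the robot-side end of the axle, a black handwheel, a disc 130 mm in diameter, 14 mm thick. Origin in the middle of the drum, on the axle; x = axle, away from the robot; z towards the red dot. Grip the wheel's rim, a finger on each flat face, from above or leaning to a side; free down to its hub (24 mm radius, 3 mm proud in front).
- wheel_center (a point): centre of the handwheel, on the axle, 150 mm above the worktop and 145 mm from the stand's origin along -x of the stand. A wall cupboard hangs 540 mm above the worktop, beginning 250 mm or more to the left of here: do not lean the wrist far that way
- near_post (a point): middle of the rounded top of the nearer bearing post (50 mm wide, 10 mm thick), 175 mm above the worktop, 55 mm behind the middle of the handwheel: between post and handwheel there are 43 mm of free room. The other post stands 180 mm farther along the axle.
- drum_center (a point): middle of the closed aluminium drum, 130 mm long, 117 mm in diameter. In it a load of about 1 kg is stuck off-centre, unseen, at another place of the drum each time; it starts at least 0.7 rad from straight down. Its gravity moment about the axle is 0.36 to 0.49 N m with the heavy side level with the axle, falling as the sine to zero with it straight down or up.
- drum_turn (a joint): turn of drum and handwheel (rad), 0 with the red dot on top, growing clockwise as the robot sees it (top of the wheel to the robot's right); range -12 to 12, starts within 0.6 of 0. The bearings resist with about 0.55 N m of dry friction either way, so it stays where it is left; turning takes more moment while the heavy side is being raised, less while it is being lowered. The red dot says nothing of the load.
- gauge_down (a joint): the inspector's tiny spring gauge hidden in the load (m): 0.00005 times the cosine of the angle between the heavy side and straight down. Far below the noise of any reading: no use for finding the heavy side
- gauge_side (a joint): second such gauge (m): 0.00005 times the sine of that angle, either sign, zero when the heavy side is straight down or up. Far below the noise of any reading
- canister: dark grey kitchen canister with a pale lid, 97 mm in diameter, 132 mm high, standing left of the stand (a like one stands at the back); origin under its middle; leave alone
- mug_blue: white mug with grey dots, 82 x 117 mm, 91 mm high, standing left of the stand, near the worktop's front edge; origin under its middle; leave alone
- pepper_jar: small spice jar, 41 mm in diameter, 105 mm high, left of the drum; origin under its middle; leave alone
- cutlery_pot: black plastic cutlery pot, empty, 74 x 59 mm, 103 mm high, left of the drum; origin under its middle; leave alone

How it is judged:
By the outcome, as a careful person would: the job done as asked, in the order asked, and still so for the second after the job is handed in, while the arm keeps its last pose, push and grip.
It also fails if it takes over 72 s, if anything falls off the work surface, if the arm or the gripper's body presses on something with over 40 N, if the wrist force passes 120 N, or if a joint passes its speed limit or range.

### The arm

A 6-joint arm with a two-finger parallel gripper is mounted at the origin on a cart in front of the work surface, level with it; the furniture and walls round the work are solid. World frame = base frame: x ahead of the robot, y to its left, z up, the work surface at z = 0. Lengths are in m, angles in rad, forces in N, time in s.
With the tool pointing down it reaches from about 0.35 to 0.875 m from the base axis. Payload 4.2 kg.
Tool frame: the origin (TCP) lies midway between the tips of the shut fingers; the grasp point (between the pads) lies 19 mm behind it (ctrl.grip_depth is the distance from the TCP to the grasp point, in m); x points along the fingers, z is the direction in which the jaws open and shut, and the axes are right-handed (so a half turn about x gives the same grasp; the last joint's range is limited). The gripper opens to 85 mm and grips with 20 to 120 N. Pads are 22 mm wide; open, the fingers measure 114 mm over their backs; the gripper's body (76 mm by 85 mm) begins 54 mm behind the grasp point. The pads swing forward as they close: fully open they stand 13 mm farther back than shut.
Start: joints at [-0.981, 0.385, 0.008, 0, -1.194, -0.259], TCP at [0.203, -0.591, 0.231] pointing down, gripper open.
Joint ranges: [-3.14, 3.14], [-1.21, 2.06], [-1.07, 1.41], [-3.16, 2.05], [-2.99, -0.16], [-3.1, 3.1]. Speed limits (rad/s): [2.79, 2.79, 3.14, 3.14, 3.14, 3.14].

### API

Orientations are given as a unit quaternion [w, x, y, z].
In Python, from bench import ctrl, cams gives the robot as it stands.
- The arm moves only by the tool send_rows, never from a script. Its argument "deltas" is text: rows parted by semicolons, each of 7 numbers parted by spaces: the shift along the tool's x, y, z in m, then the turn, a rotation vector about the tool's x, y, z in degrees, then the finger opening in m, from 0 to 0.0854. In form: tx ty tz rx ry rz grip; .... A call has 1 to 10 rows; each row is the pose to reach, as a shift and turn from the pose commanded when the call began, along the tool's axes at that moment; what a row does not reach only later rows make up. A row lasts 1/12 s, in which the tool goes at most 41.7 mm and 7.16 degrees, less where a joint would pass 70% of its speed; a pose out of reach is approached as far as the arm can. A call with a gripper value outside its range is refused whole. The fingers move at their own pace and stop on an object; "grip_force" is the grip in N (left out, the last holds). Time passes only in rows, so rows that repeat a pose let the fingers close. It gives the time, the measured TCP pose, the force and the opening at its end, in the units of the state.
- ctrl.observe(): the state, without advancing time (a new reading comes with each control period).
- cams.capture(name): name is "side" or "top"; returns (picture, depth): 400x640x3 uint8, blue, green, red; 400x640 float32, m along the optical axis (not along the pixel's ray), 0 where there is no reading.
- cams.camera_params(name): a dict with "mtx" (3x3 intrinsics, pixels), "k1" (the pictures are not rectified: a ray, as slopes to the right and down, at radius r is drawn at 1 + k1 r^2 times it, then the intrinsics apply), "position" and "attitude" of the camera in the world. Camera axes: x right, y down, z forward; pixel columns grow to the right and rows downward; lengths in m; the calibration is good to about 2 mm. A picture is of the moment at which its call begins. camera_params takes no time and is no camera call.
- ctrl.finish_job(): hands the job in, once; it reports no verdict.
The state is a dict: "time": time; "joints": joint angles; "qd": joint speeds; "joint_torque": joint torques, N m; "position": TCP position; "orientation": TCP orientation; "contact_force": force on the tool from outside, world axes, zero at the start; "ft_torque": the same for the moment, N m; "finger_gap": finger opening in m.
Only numpy, scipy, OpenCV 4.12 (cv2) and the standard library are available. Lean on these libraries where they do the work, as an engineer would, in place of code of your own. Each camera call takes 0.05 s, during which the arm holds its last target.

## Working session

There is one attempt and no reset: what is moved stays moved. The work goes in short steps, Python scripts to look and compute and a tool call to move; the robot and the scene stay as the last step left them, time stands still between calls to the robot, and variables do not carry over. Pictures are saved under pics/ and viewed, and the job is handed in when it is done.

Besides the shell and the picture viewer there is one more tool, called as name(argument=value, ...) on one line, values as JSON. send_rows: Moves the arm, as the interface text tells. Its arguments: {"type":"object","properties":{"deltas":{"type":"string"},"grip_force":{"type":"number"}},"required":["deltas"]}

```bash
ls; mkdir -p pics; python3 - <<'E'
from bench import ctrl,cams
import cv2,numpy as np
s=ctrl.observe();print(s)
for n in("side","top"):
    p=cams.camera_params(n);print(n,p)
    im,d=cams.capture(n);cv2.imwrite(f"pics/{n}0.png",im);np.save(f"pics/{n}0.npy",d)
E
```

```text
pics
{'time': 0.0, 'joints': array([-9.81435084e-01,  3.85566432e-01,  6.60969153e-03, -5.08513230e-04,
       -1.19400286e+00, -2.58567979e-01]), 'qd': array([-0.00208131,  0.0007658 ,  0.00015322,  0.0003477 ,  0.00040046,
        0.00037702]), 'joint_torque': array([-2.62035755e-04, -3.92285550e+01,  1.88397181e+01,  4.18632209e+00,
       -4.65781748e-03,  4.70092552e-07]), 'position': array([ 0.20280258, -0.59055481,  0.2302079 ]), 'orientation': array([ 0.41133528, -0.57480312,  0.41048175,  0.57611578]), 'contact_force': array([ 0.59141258, -0.29081226,  0.02473552]), 'ft_torque': array([ 0.00990157, -0.05117159,  0.04136886]), 'finger_gap': 0.08542400364426127}
side {'mtx': array([[470.66880696,   0.        , 321.47387817],
       [  0.        , 470.66880696, 201.48959951],
       [  0.        ,   0.        ,   1.        ]]), 'k1': -0.1260988859959984, 'position': array([ 0.53432306, -0.81661071,  0.58873411]), 'attitude': array([-0.51518433,  0.85701057, -0.0030264 , -0.01043171])}
top {'mtx': array([[466.65773097,   0.        , 319.83518515],
       [  0.        , 466.65773097, 202.82244655],
       [  0.        ,   0.        ,   1.        ]]), 'k1': -0.07032202307920418, 'position': array([0.44348632, 0.03836256, 1.27633123]), 'attitude': array([-0.02150567,  0.71478994, -0.69872549,  0.01988826])}
```

View pics/side0.png

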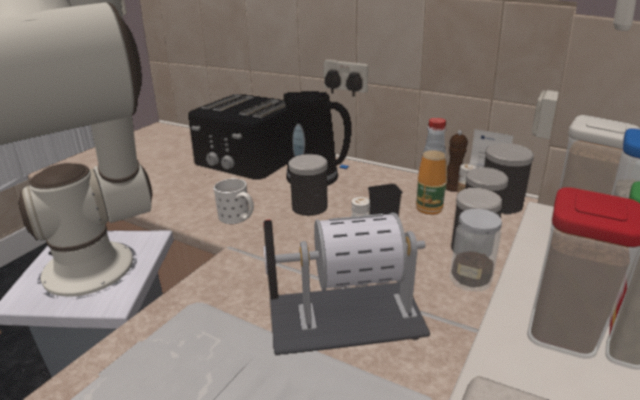

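View pics/top0.png

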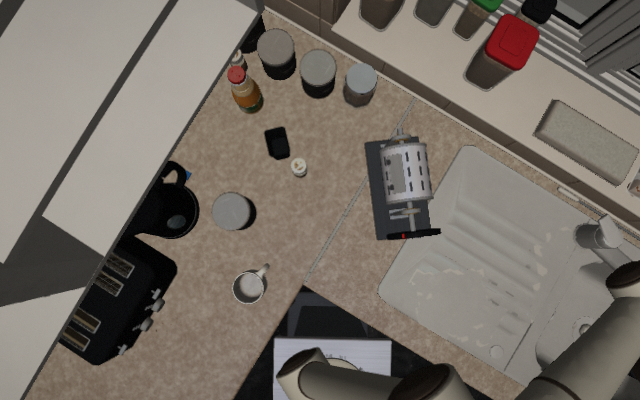

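```bash
cat > h.py <<'E'
import numpy as np,cv2
from scipy.spatial.transform import Rotation as R
from bench import ctrl,cams
def rot(q): return R.from_quat([q[1],q[2],q[3],q[0]])
def rays(n,uv):
    p=cams.camera_params(n);K=p["mtx"]
    x=cv2.undistortPoints(np.array(uv,float).reshape(-1,1,2),K,np.array([p["k1"],0,0,0,0])).reshape(-1,2)
    return np.array(p["position"]),x,rot(p["attitude"])
def plane(n,uv,z):
    c,x,r=rays(n,uv);d=r.apply(np.c_[x,np.ones(len(x))]);t=(z-c[2])/d[:,2];return c+d*t[:,None]
def cloud(n,depth):
    h,w=depth.shape;u,v=np.meshgrid(np.arange(w),np.arange(h))
    c,x,r=rays(n,np.c_[u.ravel(),v.ravel()]);P=np.c_[x,np.ones(len(x))]*depth.ravel()[:,None]
    return (c+r.apply(P)).reshape(h,w,3)
E
python3 - <<'E'
from h import *
for n in("top","side"):
    im=cv2.imread(f"pics/{n}0.png");d=np.load(f"pics/{n}0.npy");P=cloud(n,d)
    c0=(slice(120,250),slice(360,445)) if n=="top" else (slice(205,350),slice(255,430))
    Q=P[c0];C=im[c0].astype(int);mx=C.max(2);dd=d[c0]
    pl=(mx<75)&(abs(Q[...,2]-.006)<.012)&(dd>0)
    pts=Q[pl][:,:2].astype(np.float32)
    k=cv2.minAreaRect(pts);print(n,"plate",len(pts),k, np.median(Q[pl][:,2]))
    wh=(mx<60)&(Q[...,2]>.07)&(dd>0)
    w=Q[wh];print("wheel",len(w),w.min(0),w.max(0),np.median(w,0))
    if len(w)>5:
        m=w.mean(0);u,s,vt=np.linalg.svd(w-m);print(vt[2],s)
    dr=(Q[...,2]>.17)&(dd>0)&(mx>75)
    w=Q[dr];print("drum",len(w),w.min(0),w.max(0))
    red=(C[...,2]>C[...,1]+50)&(C[...,2]>C[...,0]+50)
    print("red",np.argwhere(red)+[c0[0].start,c0[1].start],Q[red])
    cv2.imwrite(f"pics/{n}z.png",cv2.resize(im[c0],None,fx=4,fy=4,interpolation=2))
E
```

```text
top plate 708 ((0.5630186796188354, -0.16775593161582947), (0.276131272315979, 0.14950545132160187), 8.294025421142578) 0.016629616269624226
wheel 602 [ 0.42599026 -0.24063699  0.07334568] [ 0.67364599 -0.09714158  0.21958207] [ 0.44749416 -0.16352419  0.19463252]
[0.1240105  0.50932884 0.85159   ] [2.11536483 0.86629356 0.65754974]
drum 2443 [ 0.42963849 -0.24736445  0.17005689] [ 0.67587268 -0.10192629  0.21432609]
red [[234 402]
 [234 403]
 [234 404]
 [235 402]
 [235 403]
 [235 404]
 [236 402]
 [236 403]
 [236 404]
 [237 402]
 [237 403]
 [237 404]
 [238 403]
 [238 405]] [[ 0.4388522  -0.14847952  0.20620123]
 [ 0.44348632  0.03836256  1.27633123]
 [ 0.43896341 -0.15249342  0.20950544]
 [ 0.43653012 -0.14939734  0.20113091]
 [ 0.43660562 -0.15097381  0.20529727]
 [ 0.43665924 -0.15313459  0.20609995]
 [ 0.43426796 -0.14866868  0.20548991]
 [ 0.43432248 -0.15084597  0.20620303]
 [ 0.43436246 -0.1533238   0.20522172]
 [ 0.43195125 -0.14913661  0.20299819]
 [ 0.43203707 -0.15082678  0.20649479]
 [ 0.43208455 -0.15314024  0.20642708]
 [ 0.42977058 -0.15057005  0.20813009]
 [ 0.42984872 -0.15541885  0.20673227]]
side plate 772 ((0.5010167956352234, -0.01675969362258911), (0.23378413915634155, 0.5269352197647095), 20.17837905883789) 0.014371526986481642
wheel 566 [ 0.43324295 -0.25207761  0.07007788] [0.69463471 0.13683526 0.21450238] [ 0.44578941 -0.23488319  0.17880576]
[ 0.85320497 -0.40686195  0.32635047] [3.01621496 0.75724034 0.19677503]
drum 3874 [ 0.4273576  -0.2457972   0.17001209] [ 0.67609808 -0.11523584  0.21333549]
red [] []
```

View pics/topz.png

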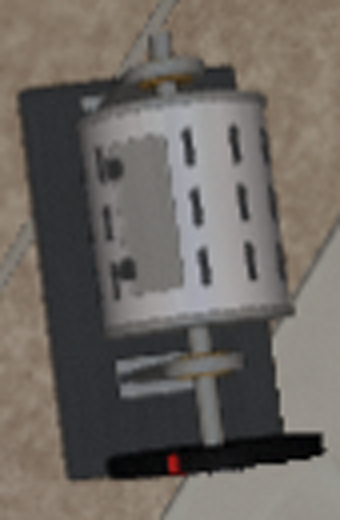

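View pics/sidez.png

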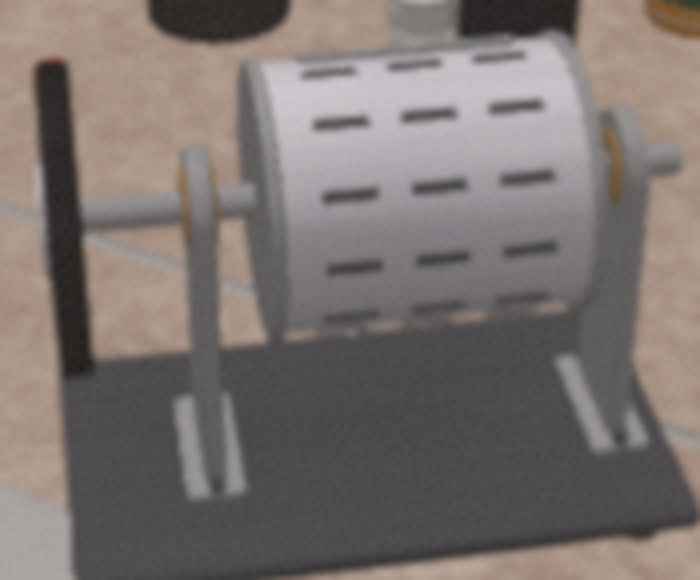

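```bash
python3 - <<'E'
from h import *
f=lambda a:[(360+x/4-.4,120+y/4-.4) for x,y in a]
W=plane("top",f([(107,466),(324,445)]),.15);print("wheel",W,W.mean(0),np.linalg.norm(W[0]-W[1]));d=W[0]-W[1];print("yaw",np.arctan2(-d[0],d[1]))
A=plane("top",f([(209,435),(199,340),(158,38)]),.157);print("axle",A)
d=A[2]-A[0];print(np.arctan2(d[1],d[0]))
P=plane("top",f([(20,92),(70,478),(235,68)]),.01);print("plate",P,P[0]-P[1]);d=P[0]-P[1];print(np.arctan2(d[1],d[0]),np.linalg.norm(d))
r=plane("top",[(403.3,235.8)],.212);print("red",r)
# side: wheel center at crop (60,215)
s=[(255+60/4-.4,205+218/4-.4)];c,x,ro=rays("side",s);dd=ro.apply([x[0,0],x[0,1],1]);t=(.15-c[2])/dd[2];print(c+t*dd)
A=plane("side",[(255+x/4,205+y/4) for x,y in[(90,212),(178,208),(660,158)]],.15);print(A);d=A[2]-A[0];print(np.arctan2(d[1],d[0]))
E
```

```text
wheel [[ 0.43274677 -0.12049407  0.15      ]
 [ 0.44816651 -0.2520742   0.15      ]] [ 0.44045664 -0.18628413  0.15      ] 0.13248055708807022
yaw 0.11665688988175346
axle [[ 0.45268353 -0.18063262  0.157     ]
 [ 0.50966482 -0.17389687  0.157     ]
 [ 0.69313229 -0.1471075   0.157     ]]
0.13853419329677163
plate [[ 0.68592909 -0.07691081  0.01      ]
 [ 0.42275916 -0.11525121  0.01      ]
 [ 0.70639444 -0.22486578  0.01      ]] [0.26316992 0.03834041 0.        ]
0.14466909638056638 0.2659481051021533
red [[ 0.43484183 -0.15050148  0.212     ]]
[ 0.43721461 -0.18731659  0.15      ]
[[ 0.44986674 -0.18443742  0.15      ]
 [ 0.48570915 -0.18233888  0.15      ]
 [ 0.68815471 -0.15122985  0.15      ]]
0.13846720364022558
```

```bash
cat >> h.py <<'E'
C=np.array([.439,-.183,.150]);YAW=.14
AX=np.array([np.cos(YAW),np.sin(YAW),0])
def tool(theta,flip=1):
    """theta: lean; tool x points at axle from rim place at angle theta (positive=robot's right)."""
    up=np.array([0,0,1.]);rt=np.cross(AX,up)  # right as robot sees
    rad=np.cos(theta)*up+np.sin(theta)*rt
    x=-rad;z=flip*AX;y=np.cross(z,x)
    return np.c_[x,y,z],rad
def delta(pos,Rm,s=None):
    s=s or ctrl.observe();r=rot(s["orientation"]);t=r.inv().apply(pos-s["position"])
    rv=np.degrees((r.inv()*R.from_matrix(Rm)).as_rotvec());return np.r_[t,rv]
E
python3 - <<'E'
from h import *
np.set_printoptions(precision=4,suppress=True)
s=ctrl.observe();print(rot(s["orientation"]).as_matrix())
for f in(1,-1):
    M,rad=tool(0,f);print(f,delta(C+rad*.15,M))
E
```

```text
[[-0.0007 -0.9458 -0.3247]
 [ 0.0018 -0.3247  0.9458]
 [-1.      0.0001  0.002 ]]
1 [ -0.0691  -0.3557   0.309  100.9231   0.0773  -0.1019]
-1 [ -0.0691  -0.3557   0.309  -79.0768   0.0967   0.0733]
```

send_rows(deltas="-0.069 -0.04 0.03 -7 0 0 0.05; -0.069 -0.08 0.06 -14 0 0 0.05; -0.069 -0.11 0.09 -21 0 0 0.05; -0.069 -0.14 0.12 -28 0 0 0.05; -0.069 -0.17 0.15 -35 0 0 0.05; -0.069 -0.2 0.18 -42 0 0 0.05; -0.069 -0.24 0.21 -49 0 0 0.05; -0.069 -0.28 0.24 -56 0 0 0.05; -0.069 -0.32 0.28 -63 0 0 0.05; -0.069 -0.3557 0.309 -70 0 0 0.05", grip_force=90)

```text
time: 0.93
position: [0.4003, -0.248, 0.3001]
orientation: [0.004, -0.707, 0.004, 0.707]
contact_force: [0.8, -0.6, -0.4]
finger_gap: 0.0501
```

```bash
python3 - <<'E'
from h import *
np.set_printoptions(precision=4,suppress=True)
s=ctrl.observe();print(s)
M,rad=tool(0,-1);print(delta(C+rad*.15,M),delta(C+rad*.034,M))
E
```

```text
{'time': 0.9333, 'joints': array([-0.2086,  0.0718, -0.2321, -0.0002, -1.267 ,  0.1963]), 'qd': array([ 1.0802, -0.0521, -0.0576,  0.0047,  0.0103,  0.381 ]), 'joint_torque': array([ -4.5398, -24.4866,  18.8724,   4.1747,  -0.132 ,  -0.2579]), 'position': array([ 0.4003, -0.248 ,  0.3001]), 'orientation': array([ 0.0045, -0.7071,  0.0043,  0.7071]), 'contact_force': array([ 0.7897, -0.6253, -0.3973]), 'ft_torque': array([-0.0718, -0.1345,  0.0593]), 'finger_gap': 0.050089261146774346}
[ 0.0001 -0.0655 -0.0379 -8.7286  0.0039  0.0147] [ 0.1161 -0.0654 -0.0379 -8.7286  0.0039  0.0147]
```

send_rows(deltas="0 0 0 -4 0 0 0.05; 0 0 0 -8 0 0 0.05; 0 0 0 -9 0 0 0.05; 0 0 0 -9 0 0 0.05")

```text
time: 1.27
position: [0.3999, -0.2498, 0.2999]
orientation: [-0.049, -0.705, -0.049, 0.706]
contact_force: [0.0, 1.0, -0.9]
finger_gap: 0.0502
```

```bash
python3 - <<'E'
from h import *
np.set_printoptions(precision=4,suppress=True)
s=ctrl.observe();print(s)
M,rad=tool(0,-1);print(delta(C+rad*.15,M),delta(C+rad*.034,M))
E
```

```text
{'time': 1.2667, 'joints': array([-0.2126,  0.0734, -0.2309, -0.0002, -1.2672,  0.3511]), 'qd': array([-0.0161,  0.001 ,  0.0003, -0.0007, -0.0001, -0.0249]), 'joint_torque': array([  0.3766, -23.3715,  19.3686,   4.2912,   0.002 ,   0.1382]), 'position': array([ 0.3999, -0.2498,  0.2999]), 'orientation': array([-0.0488, -0.7052, -0.049 ,  0.7056]), 'contact_force': array([ 0.0248,  1.0267, -0.9481]), 'ft_torque': array([0.0057, 0.0104, 0.0249]), 'finger_gap': 0.050162956648717366}
[-0.0001 -0.0608 -0.0479 -0.0924  0.0326  0.0213] [ 0.1159 -0.0607 -0.048  -0.0924  0.0326  0.0213]
```

send_rows(deltas="0 -0.03 -0.024 0 0 0 0.05; 0 -0.061 -0.048 0 0 0 0.05; 0 -0.061 -0.048 0 0 0 0.05; 0 -0.061 -0.048 0 0 0 0.05")

```text
time: 1.6
position: [0.4395, -0.1823, 0.2998]
orientation: [-0.049, -0.705, -0.049, 0.706]
contact_force: [-0.3, 0.1, -0.2]
finger_gap: 0.0498
```

```bash
python3 - <<'E'
from h import *
np.set_printoptions(precision=4,suppress=True)
s=ctrl.observe();print(s["position"],s["joints"],s["contact_force"],s["ft_torque"])
M,rad=tool(0,-1);print(delta(C+rad*.034,M))
im,d=cams.capture("top");cv2.imwrite("pics/t1.png",cv2.resize(im[120:300,340:480],None,fx=4,fy=4,interpolation=2)[:600])
im,d=cams.capture("side");cv2.imwrite("pics/s1.png",cv2.resize(im[100:300,200:400],None,fx=3,fy=3,interpolation=2))
E
```

```text
[ 0.4395 -0.1823  0.2998] [-0.0508  0.0814 -0.2222 -0.0001 -1.268   0.1901] [-0.3182  0.0797 -0.2372] [-0.0148  0.0283 -0.0147]
[ 0.1158  0.0007  0.0005 -0.0422  0.0423  0.0154]
```

View pics/t1.png

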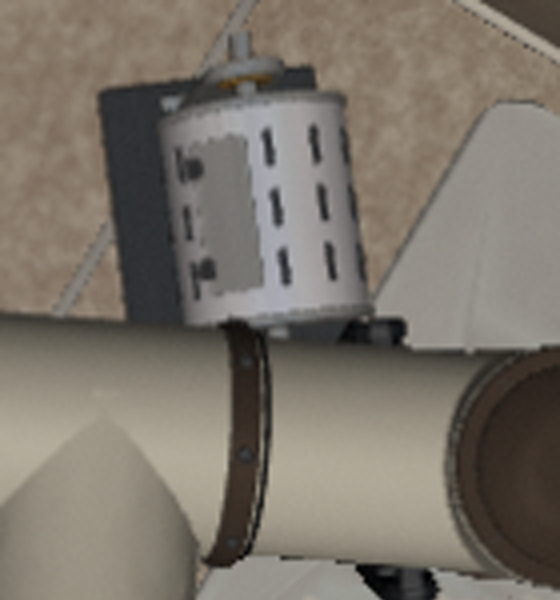

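View pics/s1.png

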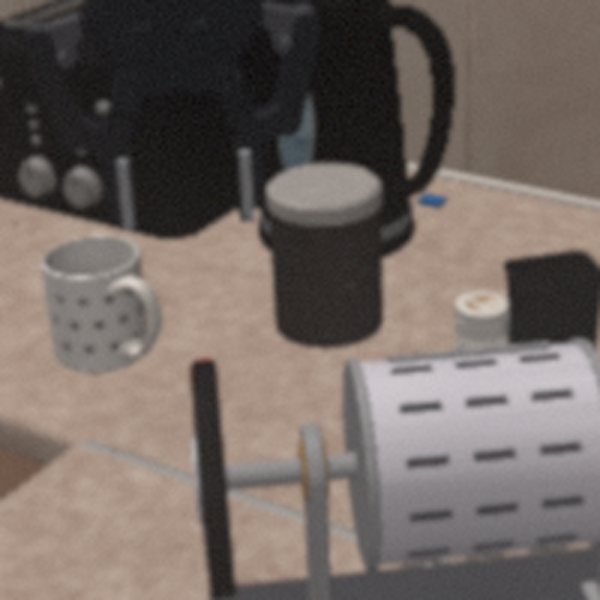

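send_rows(deltas="0.035 0 -0.001 0 0 0 0.05; 0.07 0 -0.001 0 0 0 0.05; 0.095 0.0005 -0.001 0 0 0 0.05; 0.116 0.0007 -0.001 0 0 0 0.05; 0.116 0.0007 -0.001 0 0 0 0.05; 0.116 0.0007 -0.001 0 0 0 0.0; 0.116 0.0007 -0.001 0 0 0 0; 0.116 0.0007 -0.001 0 0 0 0; 0.116 0.0007 -0.001 0 0 0 0; 0.116 0.0007 -0.001 0 0 0 0", grip_force=90)

```text
time: 2.53
position: [0.4399, -0.1844, 0.1862]
orientation: [0.05, 0.706, 0.049, -0.705]
contact_force: [-4.2, -2.6, 5.6]
finger_gap: 0.0128
```

```bash
cat >> h.py <<'E'
def rep(tag=""):
    s=ctrl.observe();p=s["position"];F=s["contact_force"];T=s["ft_torque"]
    rd=p-C;rt=np.cross(AX,[0,0,1.]);x=rot(s["orientation"]).as_matrix()[:,0]
    lean=np.degrees(np.arctan2(-x@rt,-x[2]));a=np.degrees(np.arctan2(rd@rt,rd[2]))
    # moment the wheel gets (clockwise seen by robot = about +AX rotates up->? ) 
    rr=np.hypot(rd@rt,rd[2]);rad=rd-AX*(rd@AX);tang=np.cross(rad/np.linalg.norm(rad),AX)*-1
    print(tag,"t%.2f lean %.1f ang %.1f r %.4f ax %.4f | F ax %.1f rad %.1f tan(cw) %.1f | T.ax %.3f  (r x F).ax %.3f"%(s["time"],lean,a,rr,rd@AX,F@AX,F@rad/rr,F@tang,T@AX,np.cross(rd,F)@AX),"gap %.4f"%s["finger_gap"],"j",np.round(s["joints"],2),"T",np.round(T,3),"jt",np.round(s["joint_torque"],2))
E
python3 -c "
from h import *
print(np.cross(AX,[0,0,1.]));rep()"
```

```text
[ 0.13954311 -0.990216    0.        ]
 t2.53 lean -0.1 ang 2.4 r 0.0362 ax 0.0007 | F ax -4.5 rad 5.7 tan(cw) 1.7 | T.ax -0.387  (r x F).ax 0.062 gap 0.0128 j [-0.05  0.17 -0.41  0.   -0.98  0.19] T [-0.578  1.327  0.089] jt [  1.63 -23.4   16.98   2.65   1.25  -0.14]
```

send_rows(deltas="0.00005 0.0018 0 0 0 -3 0; 0.0002 0.0036 0 0 0 -6 0; 0.0004 0.0053 0 0 0 -9 0; 0.0007 0.0071 0 0 0 -12 0; 0.0012 0.0088 0 0 0 -15 0")

```text
time: 2.95
position: [0.4412, -0.1931, 0.1854]
orientation: [0.043, -0.693, -0.142, 0.705]
contact_force: [-5.2, -0.6, 6.3]
finger_gap: 0.0128
```

```bash
python3 -c "
from h import *
rep()"
```

```text
t2.95 lean 15.0 ang 16.2 r 0.0368 ax 0.0008 | F ax -5.2 rad 6.0 tan(cw) -1.9 | T.ax -0.840  (r x F).ax -0.071 gap 0.0128 j [-0.24  0.27 -0.22 -0.26 -1.2   0.49] T [-1.057  1.477  0.465] jt [  2.33 -29.13  16.62   2.49   1.43  -0.43]
```

send_rows(deltas="0.00005 0.0018 0 0 0 -3 0; 0.0002 0.0036 0 0 0 -6 0; 0.0004 0.0053 0 0 0 -9 0; 0.0007 0.0071 0 0 0 -12 0; 0.0012 0.0088 0 0 0 -15 0")

```text
time: 3.37
position: [0.4425, -0.2019, 0.1822]
orientation: [0.134, -0.669, -0.23, 0.694]
contact_force: [-4.4, -1.4, 5.9]
finger_gap: 0.0125
```

```bash
python3 -c "
from h import *
rep()"
```

```text
t3.37 lean 29.9 ang 30.8 r 0.0374 ax 0.0008 | F ax -4.5 rad 5.5 tan(cw) -2.4 | T.ax -1.048  (r x F).ax -0.089 gap 0.0125 j [-0.4   0.38 -0.06 -0.45 -1.43  0.67] T [-1.22   1.146  0.758] jt [  2.12 -34.4   15.72   1.57   0.91  -0.24]
```

send_rows(deltas="0.00005 0.0018 0 0 0 -3 0; 0.0002 0.0036 0 0 0 -6 0; 0.0004 0.0053 0 0 0 -9 0; 0.0007 0.0071 0 0 0 -12 0; 0.0012 0.0088 0 0 0 -15 0")

```text
time: 3.78
position: [0.4435, -0.2095, 0.1767]
orientation: [0.223, -0.634, -0.315, 0.67]
contact_force: [-2.7, -3.0, 8.0]
finger_gap: 0.0127
```

```bash
python3 -c "
from h import *
rep()"
```

```text
t3.78 lean 44.9 ang 45.1 r 0.0379 ax 0.0008 | F ax -3.1 rad 7.5 tan(cw) -3.9 | T.ax -1.177  (r x F).ax -0.146 gap 0.0127 j [-0.51  0.51  0.06 -0.6  -1.65  0.77] T [-1.294  0.744  0.848] jt [  2.45 -39.59  14.23   0.76   0.43  -0.09]
```

send_rows(deltas="0.00005 0.0018 0 0 0 -3 0; 0.0002 0.0036 0 0 0 -6 0; 0.0004 0.0053 0 0 0 -9 0; 0.0007 0.0071 0 0 0 -12 0; 0.0012 0.0088 0 0 0 -15 0")

```text
time: 4.2
position: [0.4444, -0.2155, 0.1695]
orientation: [0.308, -0.587, -0.395, 0.636]
contact_force: [-2.2, -6.1, 8.4]
finger_gap: 0.0125
```

```bash
python3 -c "
from h import *
rep()"
```

```text
t4.20 lean 59.8 ang 59.3 r 0.0383 ax 0.0008 | F ax -3.0 rad 9.2 tan(cw) -4.3 | T.ax -1.291  (r x F).ax -0.164 gap 0.0125 j [-0.6   0.64  0.15 -0.73 -1.85  0.83] T [-1.366  0.441  0.819] jt [ 3.250e+00 -4.442e+01  1.233e+01  1.200e-01  7.000e-02  4.000e-02]
```

send_rows(deltas="0.00005 -0.0018 0 0 0 3 0; 0.0002 -0.0036 0 0 0 6 0; 0.0004 -0.0053 0 0 0 9 0; 0.0007 -0.0071 0 0 0 12 0; 0.0012 -0.0088 0 0 0 15 0")

```text
time: 4.62
position: [0.4437, -0.2105, 0.1753]
orientation: [0.221, -0.635, -0.313, 0.671]
contact_force: [-2.7, -7.0, 1.6]
finger_gap: 0.0125
```

```bash
python3 -c "
from h import *
rep()"
```

```text
t4.62 lean 44.5 ang 47.8 r 0.0377 ax 0.0009 | F ax -3.6 rad 6.0 tan(cw) 3.2 | T.ax -2.454  (r x F).ax 0.120 gap 0.0125 j [-0.51  0.51  0.06 -0.59 -1.64  0.77] T [-2.532  0.378  0.902] jt [ 2.220e+00 -4.041e+01  1.559e+01 -5.200e-01 -1.200e+00 -3.000e-02]
```

send_rows(deltas="0.00005 -0.0018 0 0 0 3 0; 0.0002 -0.0036 0 0 0 6 0; 0.0004 -0.0053 0 0 0 9 0; 0.0007 -0.0071 0 0 0 12 0; 0.0012 -0.0088 0 0 0 15 0")

```text
time: 5.03
position: [0.4427, -0.2031, 0.1811]
orientation: [0.132, -0.67, -0.227, 0.694]
contact_force: [-2.5, -6.9, 1.4]
finger_gap: 0.0125
```

```bash
python3 -c "
from h import *
rep()"
```

```text
t5.03 lean 29.5 ang 33.4 r 0.0372 ax 0.0009 | F ax -3.4 rad 4.7 tan(cw) 4.7 | T.ax -2.373  (r x F).ax 0.175 gap 0.0125 j [-0.39  0.38 -0.07 -0.44 -1.42  0.67] T [-2.51   0.807  0.863] jt [ 1.850e+00 -3.499e+01  1.716e+01 -1.300e-01 -7.400e-01  3.000e-02]
```

send_rows(deltas="0.00005 -0.0018 0 0 0 3 0; 0.0002 -0.0036 0 0 0 6 0; 0.0004 -0.0053 0 0 0 9 0; 0.0007 -0.0071 0 0 0 12 0; 0.0012 -0.0088 0 0 0 15 0")

```text
time: 5.45
position: [0.4415, -0.1946, 0.1847]
orientation: [0.04, -0.694, -0.139, 0.706]
contact_force: [-4.2, -7.4, 1.5]
finger_gap: 0.0126
```

```bash
python3 -c "
from h import *
rep()"
```

```text
t5.45 lean 14.6 ang 18.8 r 0.0366 ax 0.0008 | F ax -5.2 rad 3.6 tan(cw) 5.9 | T.ax -2.422  (r x F).ax 0.216 gap 0.0126 j [-0.24  0.27 -0.22 -0.25 -1.19  0.49] T [-2.601  1.099  0.647] jt [  1.9  -29.37  18.3    0.25  -0.08   0.17]
```

send_rows(deltas="0.00005 -0.0018 0 0 0 3 0; 0.0002 -0.0036 0 0 0 6 0; 0.0004 -0.0053 0 0 0 9 0; 0.0007 -0.0071 0 0 0 12 0; 0.0012 -0.0088 0 0 0 15 0")

```text
time: 5.87
position: [0.4401, -0.1853, 0.1859]
orientation: [0.052, 0.706, 0.047, -0.705]
contact_force: [-4.4, -10.3, 2.5]
finger_gap: 0.0122
```

```bash
python3 -c "
from h import *
rep()"
```

```text
t5.87 lean -0.4 ang 3.9 r 0.0360 ax 0.0008 | F ax -5.8 rad 3.2 tan(cw) 9.4 | T.ax -2.754  (r x F).ax 0.339 gap 0.0122 j [-0.05  0.17 -0.42  0.01 -0.98  0.19] T [-2.949  1.194  0.232] jt [  2.57 -24.15  18.53   0.52   0.72   0.36]
```

```bash
cat >> h.py <<'E'
import json
def log(tag):
    s=ctrl.observe();d={k:np.array(v).tolist() for k,v in s.items()};d["tag"]=tag
    open("log.jsonl","a").write(json.dumps(d)+"\n");rep(tag)
E
python3 - <<'E'
from h import *
log("g-")
D="""0.4399 -0.1844 0.1862 0.050 0.706 0.049 -0.705
0.4412 -0.1931 0.1854 0.043 -0.693 -0.142 0.705
0.4425 -0.2019 0.1822 0.134 -0.669 -0.23 0.694
0.4435 -0.2095 0.1767 0.223 -0.634 -0.315 0.67
0.4444 -0.2155 0.1695 0.308 -0.587 -0.395 0.636
0.4437 -0.2105 0.1753 0.221 -0.635 -0.313 0.671
0.4427 -0.2031 0.1811 0.132 -0.67 -0.227 0.694
0.4415 -0.1946 0.1847 0.04 -0.694 -0.139 0.706
0.4401 -0.1853 0.1859 0.052 0.706 0.047 -0.705"""
D=np.array([list(map(float,l.split())) for l in D.split("\n")])
for rows in ([0,1,2,3,4],[5,6,7,8],range(9)):
    A=[];b=[]
    for i in rows:
        Rm=rot(D[i,3:]).as_matrix();A.append(np.c_[np.eye(3),-Rm[:,:2]]);b.append(D[i,:3])
    A=np.vstack(A);b=np.hstack(b);x,res,rk,sv=np.linalg.lstsq(A,b,rcond=None);print(x,np.abs(A@x-b).max())
    print("tool offset",-x[3:],"C",x[:3])
E
```

```text
g- t5.87 lean -0.4 ang 3.9 r 0.0360 ax 0.0008 | F ax -5.8 rad 3.2 tan(cw) 9.4 | T.ax -2.754  (r x F).ax 0.339 gap 0.0122 j [-0.05  0.17 -0.42  0.01 -0.98  0.19] T [-2.949  1.194  0.232] jt [  2.57 -24.15  18.53   0.52   0.72   0.36]
[ 0.44015459 -0.18541658  0.15045525  0.0357835   0.00127996] 0.00031175193408528035
tool offset [-0.0357835  -0.00127996] C [ 0.44015459 -0.18541658  0.15045525]
[ 4.40187970e-01 -1.85193738e-01  1.49824875e-01  3.61044636e-02
 -3.75639438e-04] 7.163190210190962e-05
tool offset [-0.03610446  0.00037564] C [ 0.44018797 -0.18519374  0.14982487]
[ 0.44022346 -0.18570571  0.15058803  0.03540706  0.00072301] 0.00106194166859927
tool offset [-0.03540706 -0.00072301] C [ 0.44022346 -0.18570571  0.15058803]
```

```bash
sed -i 's/^C=np.array.*/C=np.array([.4402,-.1854,.150]);YAW=.14/' h.py
```

send_rows(deltas="0 0 0 0 0 0 0.04; 0 0 0 0 0 0 0.045; 0 0 0 0 0 0 0.045; 0 0 0 0 0 0 0.045")

```text
time: 6.2
position: [0.4411, -0.1834, 0.1843]
orientation: [0.048, 0.706, 0.049, -0.705]
contact_force: [0.6, 0.4, 0.2]
finger_gap: 0.0449
```

```bash
python3 - <<'E'
from h import *
log("free0")
M,rad=tool(0,-1);np.set_printoptions(precision=5,suppress=True);print(delta(C+rad*.036,M))
E
```

```text
free0 t6.20 lean 0.1 ang -3.1 r 0.0343 ax 0.0011 | F ax 0.6 rad 0.2 tan(cw) -0.3 | T.ax 0.016  (r x F).ax -0.009 gap 0.0449 j [-0.05  0.18 -0.41 -0.   -0.98  0.19] T [ 0.018 -0.008 -0.046] jt [  0.12 -26.64  16.79   3.72  -0.     0.  ]
[-0.00173  0.00184  0.00113 -0.11707 -0.0979   0.05283]
```

send_rows(deltas="-0.0017 0.0018 0.001 0 0 0 0.045; -0.0017 0.0018 0.001 0 0 0 0.045; -0.0017 0.0018 0.001 0 0 0 0.045")

```text
time: 6.45
position: [0.4397, -0.1856, 0.1857]
orientation: [0.049, 0.706, 0.049, -0.705]
contact_force: [0.3, -0.2, 0.4]
finger_gap: 0.0447
```

```bash
python3 -c "
from h import *
log('f0')"
```

```text
f0 t6.45 lean 0.0 ang 0.2 r 0.0357 ax -0.0005 | F ax 0.2 rad 0.4 tan(cw) 0.2 | T.ax -0.024  (r x F).ax 0.008 gap 0.0447 j [-0.06  0.18 -0.41 -0.   -0.98  0.2 ] T [-0.026  0.012 -0.011] jt [-2.000e-02 -2.640e+01  1.696e+01  3.760e+00 -0.000e+00  1.000e-02]
```

send_rows(deltas="0.00005 0.0019 0 0 0 -3 0.045; 0.0002 0.0038 0 0 0 -6 0.045; 0.0004 0.0056 0 0 0 -9 0.045; 0.0008 0.0075 0 0 0 -12 0.045; 0.0012 0.0093 0 0 0 -15 0.045")

```text
time: 6.87
position: [0.4411, -0.1947, 0.1846]
orientation: [0.044, -0.693, -0.142, 0.705]
contact_force: [-0.6, -0.9, -0.3]
finger_gap: 0.045
```

```bash
python3 -c "
from h import *
log('f+')"
```

```text
f+ t6.87 lean 15.2 ang 15.1 r 0.0358 ax -0.0004 | F ax -0.7 rad -0.1 tan(cw) 0.9 | T.ax -0.538  (r x F).ax 0.030 gap 0.0450 j [-0.24  0.27 -0.22 -0.26 -1.2   0.49] T [-0.534 -0.069 -0.005] jt [  1.43 -32.84  16.47   3.95   0.12  -0.36]
```

send_rows(deltas="0.00005 0.0019 0 0 0 -3 0.045; 0.0002 0.0038 0 0 0 -6 0.045; 0.0004 0.0056 0 0 0 -9 0.045; 0.0008 0.0075 0 0 0 -12 0.045; 0.0012 0.0093 0 0 0 -15 0.045")

```text
time: 7.28
position: [0.4423, -0.2035, 0.1808]
orientation: [0.136, -0.669, -0.231, 0.694]
contact_force: [0.5, 0.3, -0.2]
finger_gap: 0.0451
```

```bash
python3 -c "
from h import *
log('f+')"
```

```text
f+ t7.28 lean 30.1 ang 30.6 r 0.0358 ax -0.0005 | F ax 0.5 rad -0.3 tan(cw) -0.1 | T.ax -0.997  (r x F).ax -0.005 gap 0.0451 j [-0.4   0.39 -0.06 -0.45 -1.43  0.67] T [-0.981 -0.186  0.006] jt [  0.94 -38.64  16.31   3.29  -0.27  -0.21]
```

send_rows(deltas="0.00005 0.0019 0 0 0 -3 0.045; 0.0002 0.0038 0 0 0 -6 0.045; 0.0004 0.0056 0 0 0 -9 0.045; 0.0008 0.0075 0 0 0 -12 0.045; 0.0012 0.0093 0 0 0 -15 0.045")

```text
time: 7.7
position: [0.4432, -0.211, 0.175]
orientation: [0.226, -0.633, -0.316, 0.67]
contact_force: [-0.4, -0.9, 0.2]
finger_gap: 0.0449
```

```bash
python3 -c "
from h import *
log('f+')"
```

```text
f+ t7.70 lean 45.1 ang 45.9 r 0.0359 ax -0.0006 | F ax -0.6 rad 0.8 tan(cw) 0.5 | T.ax -1.437  (r x F).ax 0.017 gap 0.0449 j [-0.52  0.52  0.06 -0.6  -1.65  0.78] T [-1.421 -0.219  0.012] jt [  0.62 -44.29  15.73   2.69  -0.66  -0.11]
```

send_rows(deltas="0.00005 0.0019 0 0 0 -3 0.045; 0.0002 0.0038 0 0 0 -6 0.045; 0.0004 0.0056 0 0 0 -9 0.045; 0.0008 0.0075 0 0 0 -12 0.045; 0.0012 0.0093 0 0 0 -15 0.045")

```text
time: 8.12
position: [0.444, -0.2167, 0.1673]
orientation: [0.311, -0.586, -0.396, 0.635]
contact_force: [-0.7, 0.2, -0.2]
finger_gap: 0.0449
```

```bash
python3 -c "
from h import *
log('f+')"
```

```text
f+ t8.12 lean 60.1 ang 61.2 r 0.0359 ax -0.0006 | F ax -0.7 rad -0.4 tan(cw) 0.0 | T.ax -1.780  (r x F).ax 0.002 gap 0.0449 j [-0.6   0.65  0.16 -0.73 -1.85  0.83] T [-1.763 -0.243 -0.009] jt [  0.41 -49.34  14.85   2.16  -0.97  -0.05]
```

send_rows(deltas="0.00005 0.0019 0 0 0 -3 0.045; 0.0002 0.0038 0 0 0 -6 0.045; 0.0004 0.0056 0 0 0 -9 0.045; 0.0008 0.0075 0 0 0 -12 0.045; 0.0012 0.0093 0 0 0 -15 0.045")

```text
time: 8.53
position: [0.4444, -0.2203, 0.1585]
orientation: [0.391, -0.529, -0.469, 0.589]
contact_force: [-0.0, 0.4, -0.3]
finger_gap: 0.0448
```

```bash
python3 -c "
from h import *
log('f+')
im,d=cams.capture('side');cv2.imwrite('pics/s2.png',im)"
```

```text
f+ t8.53 lean 75.1 ang 76.4 r 0.0361 ax -0.0007 | F ax 0.0 rad -0.5 tan(cw) 0.2 | T.ax -1.914  (r x F).ax 0.009 gap 0.0448 j [-0.66  0.78  0.22 -0.86 -2.04  0.84] T [-1.896 -0.266  0.029] jt [  0.27 -53.45  13.73   1.69  -1.17  -0.  ]
```

View pics/s2.png

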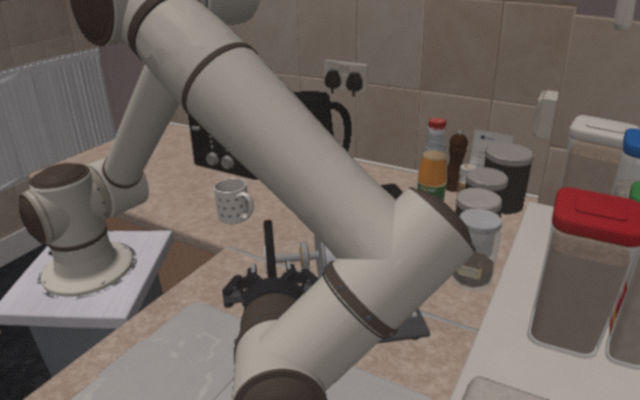

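send_rows(deltas="0.00005 -0.0019 0 0 0 3 0.045; 0.0002 -0.0038 0 0 0 6 0.045; 0.0004 -0.0056 0 0 0 9 0.045; 0.0008 -0.0075 0 0 0 12 0.045; 0.0012 -0.0093 0 0 0 15 0.045")

```text
time: 9.0
position: [0.444, -0.2166, 0.1677]
orientation: [0.309, -0.587, -0.394, 0.636]
contact_force: [0.0, -0.2, 1.4]
finger_gap: 0.0451
```

```bash
python3 -c "
from h import *
log('f-')"
```

```text
f- t9.00 lean 59.8 ang 60.6 r 0.0361 ax -0.0006 | F ax -0.0 rad 0.9 tan(cw) -1.1 | T.ax -1.658  (r x F).ax -0.039 gap 0.0451 j [-0.6   0.65  0.15 -0.73 -1.85  0.83] T [-1.639 -0.25   0.019] jt [ -0.95 -46.48  15.47   1.53  -1.58   0.05]
```

send_rows(deltas="0.00005 -0.0019 0 0 0 3 0.045; 0.0002 -0.0038 0 0 0 6 0.045; 0.0004 -0.0056 0 0 0 9 0.045; 0.0008 -0.0075 0 0 0 12 0.045; 0.0012 -0.0093 0 0 0 15 0.045")

```text
time: 9.42
position: [0.4432, -0.2109, 0.1755]
orientation: [0.223, -0.634, -0.314, 0.671]
contact_force: [-0.1, 0.2, 0.0]
finger_gap: 0.0449
```

```bash
python3 -c "
from h import *
log('f-')"
```

```text
f- t9.42 lean 44.8 ang 45.2 r 0.0362 ax -0.0006 | F ax -0.1 rad -0.1 tan(cw) -0.1 | T.ax -1.379  (r x F).ax -0.005 gap 0.0449 j [-0.51  0.51  0.06 -0.6  -1.64  0.77] T [-1.359 -0.237 -0.021] jt [ -1.27 -41.61  16.57   2.01  -1.32   0.12]
```

send_rows(deltas="0.00005 -0.0019 0 0 0 3 0.045; 0.0002 -0.0038 0 0 0 6 0.045; 0.0004 -0.0056 0 0 0 9 0.045; 0.0008 -0.0075 0 0 0 12 0.045; 0.0012 -0.0093 0 0 0 15 0.045")

```text
time: 9.83
position: [0.4423, -0.2035, 0.1814]
orientation: [0.134, -0.67, -0.229, 0.694]
contact_force: [0.5, 0.2, -0.8]
finger_gap: 0.0448
```

```bash
python3 -c "
from h import *
log('f-')"
```

```text
f- t9.83 lean 29.8 ang 30.1 r 0.0363 ax -0.0005 | F ax 0.5 rad -0.7 tan(cw) 0.3 | T.ax -0.963  (r x F).ax 0.010 gap 0.0448 j [-0.4   0.38 -0.06 -0.45 -1.42  0.67] T [-0.949 -0.167  0.025] jt [ -1.66 -36.1   17.38   2.49  -0.97   0.22]
```

send_rows(deltas="0.00005 -0.0019 0 0 0 3 0.045; 0.0002 -0.0038 0 0 0 6 0.045; 0.0004 -0.0056 0 0 0 9 0.045; 0.0008 -0.0075 0 0 0 12 0.045; 0.0012 -0.0093 0 0 0 15 0.045")

```text
time: 10.25
position: [0.4412, -0.1948, 0.1852]
orientation: [0.042, -0.694, -0.14, 0.705]
contact_force: [0.1, 0.3, -0.3]
finger_gap: 0.0451
```

```bash
python3 -c "
from h import *
log('f-')"
```

```text
f- t10.25 lean 14.8 ang 15.0 r 0.0364 ax -0.0004 | F ax 0.1 rad -0.4 tan(cw) -0.2 | T.ax -0.529  (r x F).ax -0.005 gap 0.0451 j [-0.24  0.27 -0.22 -0.26 -1.19  0.49] T [-0.527 -0.049  0.007] jt [ -1.97 -30.62  17.83   2.88  -0.59   0.37]
```

send_rows(deltas="0.00005 -0.0019 0 0 0 3 0.045; 0.0002 -0.0038 0 0 0 6 0.045; 0.0004 -0.0056 0 0 0 9 0.045; 0.0008 -0.0075 0 0 0 12 0.045; 0.0012 -0.0093 0 0 0 15 0.045")

```text
time: 10.67
position: [0.4399, -0.1853, 0.1865]
orientation: [0.05, 0.706, 0.048, -0.704]
contact_force: [0.1, -0.7, 0.7]
finger_gap: 0.0448
```

```bash
python3 -c "
from h import *
log('f-')"
```

```text
f- t10.67 lean -0.2 ang -0.1 r 0.0365 ax -0.0002 | F ax -0.0 rad 0.7 tan(cw) 0.7 | T.ax 0.029  (r x F).ax 0.026 gap 0.0448 j [-0.06  0.17 -0.41  0.   -0.98  0.19] T [ 0.028  0.01  -0.021] jt [ -1.97 -25.74  17.7    2.96  -0.27   0.58]
```

send_rows(deltas="0 0 0 0 0 0 0; 0 0 0 0 0 0 0; 0 0 0 0 0 0 0; 0 0 0 0 0 0 0; 0 0 0 0 0 0 0")

```text
time: 11.08
position: [0.44, -0.1852, 0.1864]
orientation: [0.048, 0.706, 0.05, -0.705]
contact_force: [-1.2, 5.2, 5.0]
finger_gap: 0.0127
```

```bash
python3 -c "
from h import *
log('g0')
im,d=cams.capture('top');cv2.imwrite('pics/t3.png',cv2.resize(im[120:270,340:480],None,fx=4,fy=4,interpolation=2))
log('g0');cams.capture('top');log('g0')"
```

```text
g0 t11.08 lean 0.1 ang -0.3 r 0.0364 ax -0.0002 | F ax -0.5 rad 5.0 tan(cw) -5.3 | T.ax 1.658  (r x F).ax -0.193 gap 0.0127 j [-0.06  0.17 -0.41 -0.   -0.99  0.2 ] T [1.622 0.368 0.248] jt [ -2.68 -24.11  16.07   4.46   0.49  -0.27]
g0 t11.13 lean 0.1 ang -0.3 r 0.0363 ax -0.0002 | F ax -0.3 rad 4.3 tan(cw) -6.0 | T.ax 1.685  (r x F).ax -0.218 gap 0.0124 j [-0.06  0.17 -0.41 -0.   -0.99  0.2 ] T [1.652 0.357 0.32 ] jt [ -2.7  -24.1   16.07   4.46   0.49  -0.27]
g0 t11.18 lean 0.1 ang -0.3 r 0.0364 ax -0.0002 | F ax -0.6 rad 5.2 tan(cw) -6.4 | T.ax 1.692  (r x F).ax -0.234 gap 0.0125 j [-0.06  0.17 -0.41 -0.   -0.99  0.2 ] T [1.65  0.417 0.287] jt [ -2.7  -24.09  16.08   4.46   0.49  -0.27]
```

send_rows(deltas="0.00005 0.0019 0 0 0 -3 0; 0.0002 0.0038 0 0 0 -6 0; 0.0004 0.0056 0 0 0 -9 0; 0.0008 0.0075 0 0 0 -12 0; 0.0012 0.0093 0 0 0 -15 0")

```text
time: 11.6
position: [0.4413, -0.1942, 0.1853]
orientation: [0.045, -0.693, -0.143, 0.705]
contact_force: [0.5, 6.3, 2.8]
finger_gap: 0.0125
```

```bash
python3 -c "
from h import *
log('g+')"
```

```text
g+ t11.60 lean 15.3 ang 14.2 r 0.0364 ax -0.0001 | F ax 1.3 rad 1.2 tan(cw) -6.7 | T.ax 0.612  (r x F).ax -0.242 gap 0.0125 j [-0.25  0.27 -0.21 -0.27 -1.2   0.49] T [0.587 0.222 0.24 ] jt [ -1.43 -30.93  16.24   4.82   0.85  -0.55]
```

send_rows(deltas="0.00005 0.0019 0 0 0 -3 0; 0.0002 0.0038 0 0 0 -6 0; 0.0004 0.0056 0 0 0 -9 0; 0.0008 0.0075 0 0 0 -12 0; 0.0012 0.0093 0 0 0 -15 0")

```text
time: 12.02
position: [0.4426, -0.2029, 0.1818]
orientation: [0.137, -0.669, -0.232, 0.693]
contact_force: [1.4, 6.0, 2.9]
finger_gap: 0.0124
```

```bash
python3 -c "
from h import *
log('g+')"
```

```text
g+ t12.02 lean 30.3 ang 29.1 r 0.0364 ax -0.0001 | F ax 2.2 rad -0.3 tan(cw) -6.5 | T.ax 0.197  (r x F).ax -0.236 gap 0.0124 j [-0.4   0.39 -0.06 -0.45 -1.43  0.67] T [ 0.209 -0.074  0.092] jt [ -2.05 -36.55  16.09   4.32   0.49  -0.36]
```

send_rows(deltas="0.00005 0.0019 0 0 0 -3 0; 0.0002 0.0038 0 0 0 -6 0; 0.0004 0.0056 0 0 0 -9 0; 0.0008 0.0075 0 0 0 -12 0; 0.0012 0.0093 0 0 0 -15 0")

```text
time: 12.43
position: [0.4437, -0.2104, 0.1761]
orientation: [0.226, -0.633, -0.317, 0.669]
contact_force: [1.4, 6.1, 3.3]
finger_gap: 0.0129
```

```bash
python3 -c "
from h import *
log('g+')"
```

```text
g+ t12.43 lean 45.3 ang 44.1 r 0.0364 ax -0.0000 | F ax 2.3 rad -1.7 tan(cw) -6.5 | T.ax -0.262  (r x F).ax -0.235 gap 0.0129 j [-0.52  0.52  0.06 -0.6  -1.65  0.78] T [-0.243 -0.152 -0.047] jt [ -2.55 -41.95  15.55   3.82   0.09  -0.2 ]
```

send_rows(deltas="0.00005 0.0019 0 0 0 -3 0; 0.0002 0.0038 0 0 0 -6 0; 0.0004 0.0056 0 0 0 -9 0; 0.0008 0.0075 0 0 0 -12 0; 0.0012 0.0093 0 0 0 -15 0")

```text
time: 12.85
position: [0.4445, -0.2163, 0.1687]
orientation: [0.311, -0.586, -0.397, 0.634]
contact_force: [2.5, 6.3, 4.1]
finger_gap: 0.0128
```

```bash
python3 -c "
from h import *
log('g+')"
```

```text
g+ t12.85 lean 60.3 ang 59.1 r 0.0363 ax -0.0000 | F ax 3.3 rad -3.0 tan(cw) -6.6 | T.ax -0.553  (r x F).ax -0.239 gap 0.0128 j [-0.6   0.65  0.16 -0.73 -1.85  0.83] T [-0.536 -0.159 -0.191] jt [ -2.98 -46.67  14.75   3.39  -0.25  -0.05]
```

send_rows(deltas="0.00005 0.0019 0 0 0 -3 0; 0.0002 0.0038 0 0 0 -6 0; 0.0004 0.0056 0 0 0 -9 0; 0.0008 0.0075 0 0 0 -12 0; 0.0012 0.0093 0 0 0 -15 0")

```text
time: 13.27
position: [0.4451, -0.22, 0.1599]
orientation: [0.391, -0.53, -0.47, 0.588]
contact_force: [1.5, 6.3, 5.1]
finger_gap: 0.0124
```

```bash
python3 -c "
from h import *
log('g+')"
```

```text
g+ t13.27 lean 75.3 ang 74.1 r 0.0363 ax 0.0000 | F ax 2.3 rad -4.5 tan(cw) -6.6 | T.ax -0.716  (r x F).ax -0.239 gap 0.0124 j [-0.66  0.78  0.23 -0.86 -2.04  0.84] T [-0.71  -0.093 -0.37 ] jt [ -3.34 -50.37  13.7    3.02  -0.51   0.09]
```

send_rows(deltas="0.00005 -0.0019 0 0 0 3 0; 0.0002 -0.0038 0 0 0 6 0; 0.0004 -0.0056 0 0 0 9 0; 0.0008 -0.0075 0 0 0 12 0; 0.0012 -0.0093 0 0 0 15 0")

```text
time: 13.68
position: [0.4448, -0.2173, 0.1663]
orientation: [0.31, -0.588, -0.394, 0.635]
contact_force: [2.6, 1.6, -3.8]
finger_gap: 0.0131
```

```bash
python3 -c "
from h import *
log('g-')"
```

```text
g- t13.68 lean 59.8 ang 63.1 r 0.0361 ax 0.0001 | F ax 2.8 rad -2.9 tan(cw) 2.8 | T.ax -2.545  (r x F).ax 0.103 gap 0.0131 j [-0.6   0.65  0.15 -0.73 -1.85  0.83] T [-2.498 -0.513 -0.238] jt [-2.340e+00 -4.867e+01  1.592e+01  1.870e+00 -2.400e+00  3.000e-02]
```

send_rows(deltas="0.00005 -0.0019 0 0 0 3 0; 0.0002 -0.0038 0 0 0 6 0; 0.0004 -0.0056 0 0 0 9 0; 0.0008 -0.0075 0 0 0 12 0; 0.0012 -0.0093 0 0 0 15 0")

```text
time: 14.1
position: [0.444, -0.2121, 0.1742]
orientation: [0.224, -0.634, -0.313, 0.67]
contact_force: [2.4, 0.4, -3.8]
finger_gap: 0.0126
```

```bash
python3 -c "
from h import *
log('g-')"
```

```text
g- t14.10 lean 44.8 ang 48.1 r 0.0362 ax 0.0000 | F ax 2.4 rad -2.5 tan(cw) 2.8 | T.ax -2.249  (r x F).ax 0.100 gap 0.0126 j [-0.52  0.52  0.06 -0.6  -1.64  0.77] T [-2.19  -0.58  -0.127] jt [-1.88e+00 -4.37e+01  1.68e+01  2.09e+00 -2.13e+00  4.00e-02]
```

send_rows(deltas="0.00005 -0.0019 0 0 0 3 0; 0.0002 -0.0038 0 0 0 6 0; 0.0004 -0.0056 0 0 0 9 0; 0.0008 -0.0075 0 0 0 12 0; 0.0012 -0.0093 0 0 0 15 0")

```text
time: 14.52
position: [0.443, -0.2049, 0.1804]
orientation: [0.134, -0.67, -0.228, 0.694]
contact_force: [1.9, -1.4, -4.3]
finger_gap: 0.0125
```

```bash
python3 -c "
from h import *
log('g-')"
```

```text
g- t14.52 lean 29.8 ang 33.0 r 0.0362 ax 0.0000 | F ax 1.7 rad -2.7 tan(cw) 3.7 | T.ax -1.979  (r x F).ax 0.134 gap 0.0125 j [-0.4   0.39 -0.06 -0.45 -1.42  0.67] T [-1.93  -0.485  0.008] jt [ -1.5  -38.    17.54   2.22  -1.72   0.09]
```

send_rows(deltas="0.00005 -0.0019 0 0 0 3 0; 0.0002 -0.0038 0 0 0 6 0; 0.0004 -0.0056 0 0 0 9 0; 0.0008 -0.0075 0 0 0 12 0; 0.0012 -0.0093 0 0 0 15 0")

```text
time: 14.93
position: [0.4417, -0.1965, 0.1844]
orientation: [0.042, -0.694, -0.139, 0.705]
contact_force: [1.2, -4.1, -3.9]
finger_gap: 0.0128
```

```bash
python3 -c "
from h import *
log('g-')"
```

```text
g- t14.93 lean 14.7 ang 18.0 r 0.0362 ax -0.0000 | F ax 0.7 rad -2.4 tan(cw) 5.3 | T.ax -1.719  (r x F).ax 0.191 gap 0.0128 j [-0.24  0.27 -0.22 -0.26 -1.19  0.49] T [-1.698 -0.267  0.146] jt [ -0.87 -32.15  18.05   2.16  -1.2    0.22]
```

send_rows(deltas="0.00005 -0.0019 0 0 0 3 0; 0.0002 -0.0038 0 0 0 6 0; 0.0004 -0.0056 0 0 0 9 0; 0.0008 -0.0075 0 0 0 12 0; 0.0012 -0.0093 0 0 0 15 0")

```text
time: 15.35
position: [0.4404, -0.1872, 0.1862]
orientation: [0.05, 0.706, 0.047, -0.705]
contact_force: [-0.0, -5.8, -2.3]
finger_gap: 0.0128
```

```bash
python3 -c "
from h import *
log('g-')"
```

```text
g- t15.35 lean -0.2 ang 2.9 r 0.0362 ax -0.0001 | F ax -0.8 rad -2.0 tan(cw) 5.8 | T.ax -1.874  (r x F).ax 0.211 gap 0.0128 j [-0.06  0.18 -0.41  0.   -0.98  0.19] T [-1.878 -0.105  0.057] jt [  0.44 -26.59  17.99   1.74  -0.57   0.44]
```

```bash
cat > an.py <<'E'
from h import *
from scipy.interpolate import CubicSpline,interp1d
L=[json.loads(l) for l in open("log.jsonl")]
rt=np.cross(AX,[0,0,1.])
def lean(s):
    x=rot(s["orientation"]).as_matrix()[:,0];return np.arctan2(-x@rt,-x[2])
f=[s for s in L if s["tag"] in("f+","f-","f0")]
th=np.array([lean(s) for s in f]);q=np.array([s["joints"] for s in f])
pc=[np.polyfit(th,q[:,i],6) for i in range(6)]
dq=lambda t:np.array([np.polyval(np.polyder(p),t) for p in pc])
def fr(tag,deg=4):
    g=[s for s in f if s["tag"]==tag];t=np.array([lean(s) for s in g]);J=np.array([s["joint_torque"] for s in g])
    w=np.array([J[i]@dq(t[i]) for i in range(len(g))])
    return np.polyfit(t,w,3),t,w
fp,a,b=fr("f+");print(np.round(np.degrees(a)),b)
fm,a,b=fr("f-");print(np.round(np.degrees(a)),b)
def M(s):
    t=lean(s);w=np.array(s["joint_torque"])@dq(t);return w-np.polyval(fp if s["tag"][1]=="+" else fm,t)
def MF(s,W=2.04,r=.3363):  # F/T based, ref .30 behind TCP
    F=np.array(s["contact_force"]);T=np.array(s["ft_torque"]);x=rot(s["orientation"]).as_matrix()[:,0]
    ref=np.array(s["position"])-x*.30-C
    return T@AX+W*np.sin(lean(s))+np.cross(ref,F)@AX
if __name__=="__main__":
  for s in L:
    if s["tag"] in("g+","g-"): print(s["tag"],round(s["time"],2),"%.1f M %.3f  MF %.3f"%(np.degrees(lean(s)),M(s),-MF(s)))
E
python3 an.py
```

```text
[15. 30. 45. 60. 75.] [ -5.09082422 -13.7691109  -15.69622939 -24.50571535  -5.34599985]
[60. 45. 30. 15. -0.] [-21.35008409 -12.34995271  -9.18695733   1.26544321  -3.83546966]
g- 5.87 -0.4 M -1.298  MF -0.470
g+ 11.6 15.3 M 1.438  MF 1.097
g+ 12.02 30.3 M -1.543  MF 0.951
g+ 12.43 45.3 M 5.189  MF 0.974
g+ 12.85 60.3 M -1.539  MF 0.980
g+ 13.27 75.3 M 0.721  MF 0.928
g- 13.68 59.8 M -0.816  MF -0.124
g- 14.1 44.8 M 1.982  MF -0.073
g- 14.52 29.8 M -3.307  MF -0.228
g- 14.93 14.7 M 1.997  MF -0.526
g- 15.35 -0.2 M -1.529  MF -0.040
```

```bash
cat > p.py <<'E'
s=open("an.py").read()
s=s.replace("q[:,i],6)","q[:,i],4)")
i=s.index("def fr(");j=s.index("def MF")
s=s[:i]+'''def fr(tag):
    g=[s for s in f if s["tag"]==tag];t=np.array([lean(s) for s in g]);J=np.array([s["joint_torque"] for s in g])
    return np.polyfit(t,J,2)
print("q fit resid",max(np.abs(np.polyval(pc[i],th)-q[:,i]).max() for i in range(6)))
FT={"+":fr("f+"),"-":fr("f-")}
def M(s):
    t=lean(s);P=FT[s["tag"][1]];Jf=P[0]*t*t+P[1]*t+P[2]
    return (np.array(s["joint_torque"])-Jf)@dq(t)
'''+s[j:]
open("an.py","w").write(s)
E
python3 p.py; python3 an.py
```

```text
q fit resid 0.0008087014836667128
g- 5.87 -0.4 M -0.449  MF -0.470
g+ 11.6 15.3 M 0.952  MF 1.097
g+ 12.02 30.3 M 1.177  MF 0.951
g+ 12.43 45.3 M 1.115  MF 0.974
g+ 12.85 60.3 M 1.009  MF 0.980
g+ 13.27 75.3 M 1.141  MF 0.928
g- 13.68 59.8 M -0.117  MF -0.124
g- 14.1 44.8 M -0.257  MF -0.073
g- 14.52 29.8 M -0.154  MF -0.228
g- 14.93 14.7 M -0.106  MF -0.526
g- 15.35 -0.2 M -0.386  MF -0.040
```

send_rows(deltas="0 0 0 0 0 0 0.045; 0 0 0 0 0 0 0.045; 0 0 0 0 0 0 0.045; 0 0 0 0 0 0 0.045")

```text
time: 15.68
position: [0.4399, -0.1861, 0.186]
orientation: [0.048, 0.706, 0.049, -0.705]
contact_force: [0.3, 0.8, 0.0]
finger_gap: 0.0448
```

send_rows(deltas="0.0003 0.0044 0 0 0 -7 0.045; 0.0011 0.0087 0 0 0 -14 0.045; 0.0024 0.0129 0 0 0 -21 0.045; 0.0042 0.0169 0 0 0 -28 0.045; 0.0065 0.0206 0 0 0 -35 0.045; 0.0092 0.0241 0 0 0 -42 0.045; 0.0124 0.0272 0 0 0 -49 0.045; 0.0159 0.0298 0 0 0 -56 0.045; 0.0197 0.0321 0 0 0 -63 0.045; 0.0237 0.0338 0 0 0 -70 0.045")

```text
time: 16.52
position: [0.4447, -0.2213, 0.162]
orientation: [0.366, -0.55, -0.446, 0.604]
contact_force: [0.4, 1.3, 0.6]
finger_gap: 0.0451
```

send_rows(deltas="0.0001 0.0031 0 0 0 -5 0.045; 0.0001 0.0031 0 0 0 -5 0.045; 0.0001 0.0031 0 0 0 -5 0.045")

```text
time: 16.77
position: [0.4441, -0.2211, 0.1574]
orientation: [0.392, -0.53, -0.468, 0.589]
contact_force: [0.6, -0.1, 0.3]
finger_gap: 0.045
```

```bash
python3 - <<'E'
from h import *
log("f0")
s=ctrl.observe();l=np.radians(75)
M,rad=tool(l,-1);np.set_printoptions(precision=5,suppress=True);print(delta(C+rad*.036,M))
E
```

```text
f0 t16.77 lean 75.0 ang 78.4 r 0.0367 ax -0.0011 | F ax 0.5 rad 0.2 tan(cw) -0.2 | T.ax -1.899  (r x F).ax -0.008 gap 0.0450 j [-0.66  0.78  0.22 -0.86 -2.03  0.84] T [-1.882 -0.255 -0.054] jt [ -0.72 -49.44  13.37   1.2   -1.45   0.  ]
[ 0.00063 -0.00216 -0.00108 -0.15515 -0.15228  0.0478 ]
```

Re-centre, then grip at lean 75.

send_rows(deltas="0.0005 -0.002 -0.001 0 0 0 0.045; 0.0005 -0.002 -0.001 0 0 0 0.045; 0.0005 -0.002 -0.001 0 0 0 0; 0.0005 -0.002 -0.001 0 0 0 0; 0.0005 -0.002 -0.001 0 0 0 0; 0.0005 -0.002 -0.001 0 0 0 0; 0.0005 -0.002 -0.001 0 0 0 0")

```text
time: 17.35
position: [0.4449, -0.2188, 0.1626]
orientation: [0.39, -0.53, -0.469, 0.589]
contact_force: [-1.1, -1.4, 6.1]
finger_gap: 0.0126
```

```bash
cat >> h.py <<'E'
def avg(tag,n=4):
    S=[ctrl.observe()]
    for i in range(n):
        cams.capture("side");S.append(ctrl.observe())
    d={k:np.mean([s[k] for s in S],axis=0).tolist() for k in S[0]};d["tag"]=tag
    d["orientation"]=np.array(S[-1]["orientation"]).tolist()
    open("log.jsonl","a").write(json.dumps(d)+"\n");rep(tag)
    F=np.array(d["contact_force"]);T=np.array(d["ft_torque"]);x=rot(d["orientation"]).as_matrix()[:,0]
    ref=np.array(d["position"])-x*.30-C;rt=np.cross(AX,[0,0,1.]);l=np.arctan2(-x@rt,-x[2])
    print("   MFavg %.3f"%-(T@AX+2.04*np.sin(l)+np.cross(ref,F)@AX))
E
python3 -c "
from h import *
avg('h0')"
```

```text
h0 t17.55 lean 75.0 ang 69.5 r 0.0360 ax -0.0000 | F ax -0.5 rad 3.0 tan(cw) -6.2 | T.ax -0.430  (r x F).ax -0.224 gap 0.0124 j [-0.65  0.78  0.22 -0.86 -2.04  0.84] T [-0.435  0.002  0.197] jt [  0.19 -48.71  13.34   1.46  -0.17  -0.  ]
   MFavg 0.524
```

send_rows(deltas="0.00005 -0.0019 0 0 0 3 0; 0.0002 -0.0038 0 0 0 6 0; 0.0004 -0.0056 0 0 0 9 0; 0.0008 -0.0075 0 0 0 12 0; 0.0012 -0.0093 0 0 0 15 0")

```text
time: 17.97
position: [0.4443, -0.2147, 0.1705]
orientation: [0.31, -0.586, -0.395, 0.635]
contact_force: [-0.4, 2.0, 2.3]
finger_gap: 0.0123
```

```bash
python3 -c "
from h import *
log('g-');avg('h-')"
```

```text
g- t17.97 lean 60.0 ang 55.3 r 0.0360 ax -0.0000 | F ax -0.1 rad -0.4 tan(cw) -3.0 | T.ax -0.602  (r x F).ax -0.109 gap 0.0123 j [-0.6   0.64  0.15 -0.73 -1.85  0.82] T [-0.59  -0.126  0.172] jt [ -1.41 -45.65  16.06   2.06  -0.59  -0.05]
h- t18.17 lean 60.1 ang 54.4 r 0.0361 ax -0.0000 | F ax -1.3 rad 1.3 tan(cw) -7.4 | T.ax -0.166  (r x F).ax -0.266 gap 0.0125 j [-0.6   0.64  0.15 -0.73 -1.85  0.82] T [-0.18   0.086  0.455] jt [ -0.74 -45.09  15.46   2.33   0.19  -0.13]
   MFavg 0.559
```

send_rows(deltas="0.00005 -0.0019 0 0 0 3 0; 0.0002 -0.0038 0 0 0 6 0; 0.0004 -0.0056 0 0 0 9 0; 0.0008 -0.0075 0 0 0 12 0; 0.0012 -0.0093 0 0 0 15 0")

```text
time: 18.58
position: [0.4435, -0.2087, 0.1773]
orientation: [0.225, -0.632, -0.316, 0.67]
contact_force: [-0.3, 3.7, 2.2]
finger_gap: 0.0124
```

```bash
python3 -c "
from h import *
log('g-');avg('h-')"
```

```text
g- t18.58 lean 45.1 ang 40.7 r 0.0361 ax -0.0000 | F ax 0.2 rad -0.8 tan(cw) -4.3 | T.ax 0.305  (r x F).ax -0.155 gap 0.0124 j [-0.51  0.51  0.06 -0.6  -1.65  0.77] T [0.301 0.05  0.336] jt [ -2.37 -40.4   17.5    3.06   0.07  -0.1 ]
h- t18.78 lean 45.2 ang 39.7 r 0.0361 ax -0.0000 | F ax -1.2 rad 1.0 tan(cw) -8.1 | T.ax 0.547  (r x F).ax -0.291 gap 0.0122 j [-0.51  0.51  0.06 -0.6  -1.65  0.77] T [0.521 0.223 0.491] jt [ -1.67 -40.33  16.99   3.44   0.68  -0.2 ]
   MFavg 0.407
```

send_rows(deltas="0.00005 -0.0019 0 0 0 3 0; 0.0002 -0.0038 0 0 0 6 0; 0.0004 -0.0056 0 0 0 9 0; 0.0008 -0.0075 0 0 0 12 0; 0.0012 -0.0093 0 0 0 15 0")

```text
time: 19.2
position: [0.4423, -0.201, 0.1825]
orientation: [0.136, -0.668, -0.231, 0.694]
contact_force: [-1.4, 5.0, 1.3]
finger_gap: 0.0122
```

```bash
python3 -c "
from h import *
log('g-');avg('h-')"
```

```text
g- t19.20 lean 30.2 ang 25.9 r 0.0361 ax -0.0001 | F ax -0.6 rad -1.0 tan(cw) -5.2 | T.ax 0.889  (r x F).ax -0.187 gap 0.0122 j [-0.4   0.38 -0.06 -0.45 -1.43  0.67] T [0.869 0.202 0.397] jt [ -3.27 -35.38  18.7    4.01   0.42  -0.09]
h- t19.40 lean 30.3 ang 24.9 r 0.0361 ax -0.0001 | F ax -2.0 rad 1.0 tan(cw) -7.4 | T.ax 0.949  (r x F).ax -0.266 gap 0.0126 j [-0.4   0.38 -0.06 -0.45 -1.43  0.67] T [0.917 0.288 0.382] jt [ -2.15 -35.38  17.96   4.37   0.88  -0.26]
   MFavg 0.318
```

send_rows(deltas="0.00005 -0.0019 0 0 0 3 0; 0.0002 -0.0038 0 0 0 6 0; 0.0004 -0.0056 0 0 0 9 0; 0.0008 -0.0075 0 0 0 12 0; 0.0012 -0.0093 0 0 0 15 0")

```text
time: 19.82
position: [0.4411, -0.193, 0.1852]
orientation: [0.044, -0.692, -0.141, 0.706]
contact_force: [-0.0, 1.8, -2.7]
finger_gap: 0.0125
```

```bash
python3 -c "
from h import *
log('g-');avg('h-')"
```

```text
g- t19.82 lean 15.1 ang 12.3 r 0.0361 ax -0.0002 | F ax 0.2 rad -3.0 tan(cw) -1.1 | T.ax 0.610  (r x F).ax -0.041 gap 0.0125 j [-0.24  0.27 -0.22 -0.26 -1.2   0.49] T [0.574 0.298 0.401] jt [-3.060e+00 -3.163e+01  1.951e+01  4.120e+00  2.100e-01  3.000e-02]
h- t20.02 lean 15.2 ang 11.3 r 0.0361 ax -0.0002 | F ax -0.5 rad -3.4 tan(cw) -6.4 | T.ax 0.963  (r x F).ax -0.230 gap 0.0122 j [-0.24  0.27 -0.21 -0.26 -1.2   0.49] T [0.941 0.227 0.331] jt [ -2.44 -32.68  19.18   5.27   0.59  -0.31]
   MFavg 0.126
```

send_rows(deltas="0.00005 -0.0019 0 0 0 3 0; 0.0002 -0.0038 0 0 0 6 0; 0.0004 -0.0056 0 0 0 9 0; 0.0008 -0.0075 0 0 0 12 0; 0.0012 -0.0093 0 0 0 15 0")

```text
time: 20.43
position: [0.4399, -0.1846, 0.1861]
orientation: [-0.048, -0.705, -0.048, 0.706]
contact_force: [-0.2, 0.6, -7.2]
finger_gap: 0.0126
```

```bash
python3 -c "
from h import *
log('g-');avg('h-')"
```

```text
g- t20.43 lean 0.0 ang -1.3 r 0.0361 ax -0.0002 | F ax -0.2 rad -7.2 tan(cw) -0.8 | T.ax 0.786  (r x F).ax -0.028 gap 0.0126 j [-0.06  0.18 -0.41 -0.   -0.99  0.19] T [0.754 0.279 0.329] jt [-2.540e+00 -2.866e+01  2.028e+01  4.450e+00 -1.000e-02  2.100e-01]
h- t20.63 lean 0.2 ang -2.2 r 0.0362 ax -0.0002 | F ax 0.4 rad -9.1 tan(cw) -4.2 | T.ax 1.152  (r x F).ax -0.151 gap 0.0124 j [-0.06  0.18 -0.41 -0.   -0.99  0.2 ] T [ 1.187 -0.167  0.259] jt [ -2.   -30.64  19.91   5.9   -0.05  -0.32]
   MFavg 0.029
```

```bash
python3 - <<'E'
s=open("an.py").read()
s=s.replace('f=[s for s in L if s["tag"] in("f+","f-","f0")]\nth=np.array([lean(s) for s in f]);q=np.array([s["joints"] for s in f])','f=[s for s in L if s["tag"] in("f+","f-","f0")]\ngg=[s for s in L if s["tag"] in("f+","f-","g+","g-")]\nth=np.array([lean(s) for s in gg]);q=np.array([s["joints"] for s in gg])')
open("an.py","w").write(s)
E
python3 an.py
```

```text
q fit resid 0.00549186027875595
g- 5.87 -0.4 M -0.433  MF -0.470
g+ 11.6 15.3 M 0.943  MF 1.097
g+ 12.02 30.3 M 1.172  MF 0.951
g+ 12.43 45.3 M 1.112  MF 0.974
g+ 12.85 60.3 M 1.008  MF 0.980
g+ 13.27 75.3 M 1.143  MF 0.928
g- 13.68 59.8 M -0.114  MF -0.124
g- 14.1 44.8 M -0.254  MF -0.073
g- 14.52 29.8 M -0.151  MF -0.228
g- 14.93 14.7 M -0.101  MF -0.526
g- 15.35 -0.2 M -0.375  MF -0.040
g- 17.97 60.0 M -0.182  MF -0.163
g- 18.58 45.1 M -0.373  MF -0.327
g- 19.2 30.2 M -0.378  MF -0.199
g- 19.82 15.1 M -0.467  MF -0.805
g- 20.43 0.0 M -0.792  MF -0.575
```

send_rows(deltas="0.00005 0.0019 0 0 0 -3 0; 0.0002 0.0038 0 0 0 -6 0; 0.0004 0.0056 0 0 0 -9 0; 0.0008 0.0075 0 0 0 -12 0; 0.0012 0.0093 0 0 0 -15 0")

```text
time: 21.05
position: [0.4412, -0.1933, 0.1853]
orientation: [0.047, -0.692, -0.143, 0.706]
contact_force: [-1.2, 5.0, -9.3]
finger_gap: 0.0122
```

```bash
python3 -c "
from h import *
log('g+')"
```

```text
g+ t21.05 lean 15.4 ang 12.7 r 0.0361 ax -0.0001 | F ax -0.5 rad -10.2 tan(cw) -3.0 | T.ax 0.019  (r x F).ax -0.107 gap 0.0122 j [-0.24  0.27 -0.21 -0.27 -1.21  0.49] T [0.004 0.104 0.372] jt [ -1.28 -36.72  20.32   5.89   0.51  -0.66]
```

send_rows(deltas="0.00005 0.0019 0 0 0 -3 0; 0.0002 0.0038 0 0 0 -6 0; 0.0004 0.0056 0 0 0 -9 0; 0.0008 0.0075 0 0 0 -12 0; 0.0012 0.0093 0 0 0 -15 0")

```text
time: 21.47
position: [0.4424, -0.202, 0.182]
orientation: [0.138, -0.667, -0.232, 0.694]
contact_force: [-1.6, 8.4, -7.7]
finger_gap: 0.0127
```

```bash
python3 -c "
from h import *
log('g+')"
```

```text
g+ t21.47 lean 30.4 ang 27.6 r 0.0361 ax -0.0001 | F ax -0.4 rad -10.8 tan(cw) -4.0 | T.ax -0.664  (r x F).ax -0.143 gap 0.0127 j [-0.4   0.39 -0.06 -0.45 -1.43  0.67] T [-0.681  0.075  0.406] jt [ -2.44 -41.78  20.24   5.03   0.22  -0.47]
```

send_rows(deltas="0.00005 0.0019 0 0 0 -3 0; 0.0002 0.0038 0 0 0 -6 0; 0.0004 0.0056 0 0 0 -9 0; 0.0008 0.0075 0 0 0 -12 0; 0.0012 0.0093 0 0 0 -15 0")

```text
time: 21.88
position: [0.4436, -0.2095, 0.1767]
orientation: [0.227, -0.632, -0.318, 0.67]
contact_force: [-3.5, 9.4, -5.9]
finger_gap: 0.0122
```

```bash
python3 -c "
from h import *
log('g+')"
```

```text
g+ t21.88 lean 45.4 ang 42.3 r 0.0361 ax -0.0000 | F ax -2.1 rad -11.0 tan(cw) -3.2 | T.ax -1.271  (r x F).ax -0.116 gap 0.0122 j [-0.52  0.52  0.06 -0.6  -1.65  0.77] T [-1.296  0.092  0.509] jt [ -3.45 -46.49  19.67   4.17  -0.14  -0.31]
```

send_rows(deltas="0.00005 0.0019 0 0 0 -3 0; 0.0002 0.0038 0 0 0 -6 0; 0.0004 0.0056 0 0 0 -9 0; 0.0008 0.0075 0 0 0 -12 0; 0.0012 0.0093 0 0 0 -15 0")

```text
time: 22.3
position: [0.4444, -0.2154, 0.1695]
orientation: [0.312, -0.585, -0.397, 0.634]
contact_force: [-3.1, 11.4, -5.4]
finger_gap: 0.0126
```

```bash
python3 -c "
from h import *
log('g+')"
```

```text
g+ t22.30 lean 60.4 ang 57.2 r 0.0361 ax -0.0000 | F ax -1.4 rad -12.8 tan(cw) -1.8 | T.ax -1.717  (r x F).ax -0.064 gap 0.0126 j [-0.6   0.65  0.16 -0.73 -1.86  0.82] T [-1.732 -0.013  0.635] jt [ -4.24 -50.38  18.67   3.37  -0.47  -0.17]
```

send_rows(deltas="0.00005 -0.0019 0 0 0 3 0; 0.0002 -0.0038 0 0 0 6 0; 0.0004 -0.0056 0 0 0 9 0; 0.0008 -0.0075 0 0 0 12 0; 0.0012 -0.0093 0 0 0 15 0")

```text
time: 22.72
position: [0.4438, -0.2106, 0.1753]
orientation: [0.225, -0.633, -0.314, 0.671]
contact_force: [-1.4, 4.6, -13.1]
finger_gap: 0.0125
```

```bash
python3 -c "
from h import *
log('g-')"
```

```text
g- t22.72 lean 45.0 ang 45.2 r 0.0359 ax 0.0000 | F ax -0.7 rad -12.6 tan(cw) 5.9 | T.ax -2.736  (r x F).ax 0.213 gap 0.0125 j [-0.51  0.52  0.06 -0.6  -1.65  0.77] T [-2.714 -0.348  0.496] jt [ -3.36 -47.28  20.84   2.78  -1.94  -0.23]
```

send_rows(deltas="0.00005 -0.0019 0 0 0 3 0; 0.0002 -0.0038 0 0 0 6 0; 0.0004 -0.0056 0 0 0 9 0; 0.0008 -0.0075 0 0 0 12 0; 0.0012 -0.0093 0 0 0 15 0")

```text
time: 23.13
position: [0.4427, -0.2034, 0.181]
orientation: [0.136, -0.668, -0.229, 0.694]
contact_force: [0.8, 1.6, -13.1]
finger_gap: 0.0126
```

```bash
python3 -c "
from h import *
log('g-')"
```

```text
g- t23.13 lean 30.0 ang 30.3 r 0.0359 ax -0.0000 | F ax 1.0 rad -12.1 tan(cw) 5.4 | T.ax -2.260  (r x F).ax 0.193 gap 0.0126 j [-0.4   0.39 -0.06 -0.45 -1.43  0.67] T [-2.229 -0.381  0.385] jt [ -2.61 -42.48  21.58   3.33  -1.61  -0.18]
```

send_rows(deltas="0.00005 -0.0019 0 0 0 3 0; 0.0002 -0.0038 0 0 0 6 0; 0.0004 -0.0056 0 0 0 9 0; 0.0008 -0.0075 0 0 0 12 0; 0.0012 -0.0093 0 0 0 15 0")

```text
time: 23.55
position: [0.4415, -0.1949, 0.1847]
orientation: [0.044, -0.693, -0.14, 0.706]
contact_force: [0.1, -1.3, -15.2]
finger_gap: 0.0122
```

```bash
python3 -c "
from h import *
log('g-')"
```

```text
g- t23.55 lean 15.0 ang 15.4 r 0.0359 ax -0.0001 | F ax -0.1 rad -14.4 tan(cw) 5.3 | T.ax -1.630  (r x F).ax 0.189 gap 0.0122 j [-0.24  0.27 -0.22 -0.26 -1.2   0.49] T [-1.584 -0.441  0.369] jt [ -1.81 -37.29  21.99   3.77  -1.22  -0.06]
```

send_rows(deltas="0.00005 -0.0019 0 0 0 3 0; 0.0002 -0.0038 0 0 0 6 0; 0.0004 -0.0056 0 0 0 9 0; 0.0008 -0.0075 0 0 0 12 0; 0.0012 -0.0093 0 0 0 15 0")

```text
time: 23.97
position: [0.4401, -0.1857, 0.186]
orientation: [-0.049, -0.705, -0.048, 0.706]
contact_force: [1.5, -4.2, -14.3]
finger_gap: 0.0123
```

```bash
python3 -c "
from h import *
log('g-')"; python3 an.py
```

```text
g- t23.97 lean -0.0 ang 0.5 r 0.0360 ax -0.0001 | F ax 0.9 rad -14.3 tan(cw) 4.5 | T.ax -1.075  (r x F).ax 0.160 gap 0.0123 j [-0.06  0.18 -0.41  0.   -0.99  0.19] T [-1.011 -0.527  0.366] jt [ -0.61 -32.43  21.83   3.91  -0.93   0.14]
q fit resid 0.004959741262441447
g- 5.87 -0.4 M -0.422  MF -0.470
g+ 11.6 15.3 M 0.943  MF 1.097
g+ 12.02 30.3 M 1.172  MF 0.951
g+ 12.43 45.3 M 1.110  MF 0.974
g+ 12.85 60.3 M 1.010  MF 0.980
g+ 13.27 75.3 M 1.168  MF 0.928
g- 13.68 59.8 M -0.113  MF -0.124
g- 14.1 44.8 M -0.251  MF -0.073
g- 14.52 29.8 M -0.151  MF -0.228
g- 14.93 14.7 M -0.101  MF -0.526
g- 15.35 -0.2 M -0.365  MF -0.040
g- 17.97 60.0 M -0.183  MF -0.163
g- 18.58 45.1 M -0.375  MF -0.327
g- 19.2 30.2 M -0.378  MF -0.199
g- 19.82 15.1 M -0.467  MF -0.805
g- 20.43 0.0 M -0.788  MF -0.575
g+ 21.05 15.4 M 0.460  MF 0.285
g+ 21.47 30.4 M 0.787  MF 0.801
g+ 21.88 45.4 M 0.824  MF 0.721
g+ 22.3 60.4 M 0.837  MF 0.322
g- 22.72 45.0 M -0.398  MF -0.688
g- 23.13 30.0 M -0.478  MF -0.545
g- 23.55 15.0 M -0.537  MF -0.635
g- 23.97 -0.0 M -0.808  MF -0.378
```

```bash
cat > fit.py <<'E'
from an import *
off=lambda t:0 if t<16.5 else -75
g=[s for s in L if s["tag"] in("g+","g-")]
w=np.array([np.degrees(lean(s))+off(s["time"]) for s in g]);sg=np.array([1 if s["tag"]=="g+" else -1 for s in g])
m1=np.array([M(s) for s in g]);m2=-np.array([MF(s) for s in g])
wr=np.radians(w);A=np.c_[sg,np.sin(wr),np.cos(wr)]
for n,m in(("M",m1),("MF",m2),("avg",.6*m1+.4*m2)):
    x=np.linalg.lstsq(A,m,rcond=None)[0];r=m-A@x;cov=np.linalg.inv(A.T@A)*r.var()*len(m)/(len(m)-3)
    G=np.hypot(x[1],x[2]);w0=np.degrees(np.arctan2(-x[2],x[1]));
    # phase sd
    j=np.array([0,x[2],-x[1]])/G**2
    print(n,"f %.3f G %.3f w0 %.1f sd %.1f resid %.3f"%(x[0],G,w0,np.degrees(np.sqrt(j@cov@j)),r.std()))
    for k in(0,1):
        mk=(w>-2.5) if k==0 else (w<-2.5)
    mid=A[:,0]*0
# single-session fits
for k,mk in(("s1",np.array([s["time"]<16.5 for s in g])),("s2",np.array([s["time"]>16.5 for s in g]))):
    x=np.linalg.lstsq(A[mk],(.6*m1+.4*m2)[mk],rcond=None)[0];print(k,"f %.3f G %.3f w0 %.1f"%(x[0],np.hypot(x[1],x[2]),np.degrees(np.arctan2(-x[2],x[1]))))
E
python3 fit.py
```

```text
q fit resid 0.004959741262441447
M f 0.605 G 0.469 w0 -56.3 sd 4.1 resid 0.102
MF f 0.535 G 0.373 w0 -49.1 sd 9.5 resid 0.195
avg f 0.577 G 0.430 w0 -53.8 sd 4.5 resid 0.106
s1 f 0.616 G 0.461 w0 -37.8
s2 f 0.531 G 0.397 w0 -55.4
```

send_rows(deltas="0 0 0 0 0 0 0.045; 0 0 0 0 0 0 0.045; 0 0 0 0 0 0 0.045; 0.0003 0.0044 0 0 0 -7 0.045; 0.0011 0.0087 0 0 0 -14 0.045; 0.0024 0.0129 0 0 0 -21 0.045; 0.0042 0.0169 0 0 0 -28 0.045; 0.0065 0.0206 0 0 0 -35 0.045; 0.0092 0.0241 0 0 0 -42 0.045; 0.0105 0.0255 0 0 0 -45 0.045")

```text
time: 24.8
position: [0.445, -0.2139, 0.1765]
orientation: [0.228, -0.634, -0.316, 0.669]
contact_force: [0.4, -0.7, -0.4]
finger_gap: 0.0452
```

send_rows(deltas="0 0 0 0 0 0 0.045; 0 0 0 0 0 0 0.045")

```text
time: 24.97
position: [0.4444, -0.2119, 0.1772]
orientation: [0.225, -0.634, -0.314, 0.67]
contact_force: [-0.2, 0.7, 0.6]
finger_gap: 0.0453
```

```bash
python3 - <<'E'
from h import *
log("x")
M,rad=tool(np.radians(45),-1);np.set_printoptions(precision=5,suppress=True);print(delta(C+rad*.036,M))
im,d=cams.capture('side');cv2.imwrite('pics/s4.png',im)
E
```

```text
x t24.97 lean 44.9 ang 44.7 r 0.0382 ax 0.0005 | F ax -0.1 rad -0.1 tan(cw) -0.9 | T.ax -1.380  (r x F).ax -0.035 gap 0.0453 j [-0.52  0.51  0.06 -0.6  -1.65  0.77] T [-1.37  -0.169  0.02 ] jt [-8.900e-01 -4.114e+01  1.618e+01  2.280e+00 -1.000e+00  2.000e-02]
[ 0.00219  0.00023  0.00051 -0.11964 -0.18647 -0.05747]
```

View pics/s4.png

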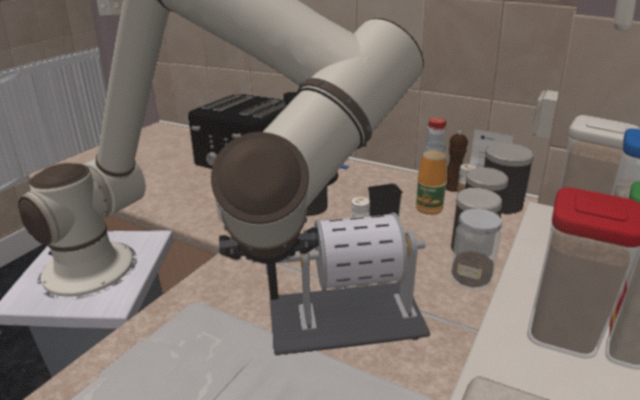

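send_rows(deltas="0.0022 0.0002 0.0005 0 0 0 0.045; 0.0022 0.0002 0.0005 0 0 0 0.045; 0.0022 0.0002 0.0005 0 0 0 0; 0.0022 0.0002 0.0005 0 0 0 0; 0.0022 0.0002 0.0005 0 0 0 0; 0.0022 0.0002 0.0005 0 0 0 0; 0.0022 0.0002 0.0005 0 0 0 0")

```text
time: 25.6
position: [0.4433, -0.2082, 0.1767]
orientation: [0.224, -0.633, -0.316, 0.67]
contact_force: [0.5, 1.7, 4.6]
finger_gap: 0.0124
```

```bash
python3 -c "
from h import *
log('h0')"
```

```text
h0 t25.60 lean 45.0 ang 40.7 r 0.0352 ax -0.0001 | F ax 0.8 rad 2.4 tan(cw) -4.2 | T.ax -0.371  (r x F).ax -0.148 gap 0.0124 j [-0.51  0.51  0.06 -0.6  -1.65  0.77] T [-0.355 -0.141  0.033] jt [ -0.78 -40.52  15.33   2.68  -0.25  -0.1 ]
```

send_rows(deltas="0.00005 -0.0019 0 0 0 3 0; 0.0002 -0.0038 0 0 0 6 0; 0.0004 -0.0056 0 0 0 9 0; 0.0008 -0.0075 0 0 0 12 0; 0.0012 -0.0093 0 0 0 15 0")

```text
time: 26.02
position: [0.4425, -0.2019, 0.181]
orientation: [0.134, -0.669, -0.229, 0.694]
contact_force: [1.5, -2.8, -3.9]
finger_gap: 0.0127
```

```bash
python3 -c "
from h import *
log('g-')"
```

```text
g- t26.02 lean 29.8 ang 28.3 r 0.0352 ax -0.0001 | F ax 1.1 rad -2.0 tan(cw) 4.4 | T.ax -1.559  (r x F).ax 0.156 gap 0.0127 j [-0.39  0.38 -0.07 -0.45 -1.42  0.67] T [-1.521 -0.375  0.21 ] jt [ -1.02 -37.96  17.62   2.22  -1.35  -0.04]
```

send_rows(deltas="0.00005 -0.0019 0 0 0 3 0; 0.0002 -0.0038 0 0 0 6 0; 0.0004 -0.0056 0 0 0 9 0; 0.0008 -0.0075 0 0 0 12 0; 0.0012 -0.0093 0 0 0 15 0")

```text
time: 26.43
position: [0.4412, -0.1934, 0.1843]
orientation: [0.042, -0.693, -0.139, 0.706]
contact_force: [1.5, -4.5, -7.1]
finger_gap: 0.0125
```

```bash
python3 -c "
from h import *
log('g-')"
```

```text
g- t26.43 lean 14.8 ang 13.2 r 0.0352 ax -0.0001 | F ax 0.9 rad -5.8 tan(cw) 6.2 | T.ax -1.674  (r x F).ax 0.218 gap 0.0125 j [-0.24  0.27 -0.22 -0.26 -1.19  0.49] T [-1.634 -0.403  0.243] jt [ -0.59 -33.66  18.69   2.43  -1.25   0.09]
```

send_rows(deltas="0.00005 -0.0019 0 0 0 3 0; 0.0002 -0.0038 0 0 0 6 0; 0.0004 -0.0056 0 0 0 9 0; 0.0008 -0.0075 0 0 0 12 0; 0.0012 -0.0093 0 0 0 15 0")

```text
time: 26.85
position: [0.4399, -0.1842, 0.1852]
orientation: [0.05, 0.706, 0.048, -0.705]
contact_force: [2.3, -9.0, -9.5]
finger_gap: 0.0126
```

```bash
python3 -c "
from h import *
log('g-')"
```

```text
g- t26.85 lean -0.2 ang -2.0 r 0.0353 ax -0.0001 | F ax 1.0 rad -9.8 tan(cw) 8.9 | T.ax -2.162  (r x F).ax 0.313 gap 0.0126 j [-0.05  0.17 -0.42  0.   -0.98  0.19] T [-2.088 -0.677  0.22 ] jt [  0.94 -29.99  19.17   2.22  -1.14   0.32]
```

send_rows(deltas="0.00005 0.0019 0 0 0 -3 0; 0.0002 0.0038 0 0 0 -6 0; 0.0004 0.0056 0 0 0 -9 0; 0.0008 0.0075 0 0 0 -12 0; 0.0012 0.0093 0 0 0 -15 0")

```text
time: 27.27
position: [0.4411, -0.1926, 0.1845]
orientation: [0.044, -0.693, -0.142, 0.706]
contact_force: [0.7, -0.1, -3.5]
finger_gap: 0.0129
```

```bash
python3 -c "
from h import *
log('g+')"
```

```text
g+ t27.27 lean 15.1 ang 11.9 r 0.0352 ax -0.0001 | F ax 0.7 rad -3.4 tan(cw) 0.9 | T.ax -0.952  (r x F).ax 0.031 gap 0.0129 j [-0.24  0.27 -0.22 -0.26 -1.2   0.49] T [-0.952 -0.07   0.044] jt [  1.07 -34.13  17.15   4.05  -0.09  -0.37]
```

send_rows(deltas="0.00005 0.0019 0 0 0 -3 0; 0.0002 0.0038 0 0 0 -6 0; 0.0004 0.0056 0 0 0 -9 0; 0.0008 0.0075 0 0 0 -12 0; 0.0012 0.0093 0 0 0 -15 0")

```text
time: 27.68
position: [0.4424, -0.2012, 0.1814]
orientation: [0.136, -0.668, -0.231, 0.694]
contact_force: [0.0, 1.9, 0.0]
finger_gap: 0.0125
```

```bash
python3 -c "
from h import *
log('g+')"
```

```text
g+ t27.68 lean 30.2 ang 26.9 r 0.0352 ax -0.0001 | F ax 0.3 rad -0.9 tan(cw) -1.7 | T.ax -0.940  (r x F).ax -0.060 gap 0.0125 j [-0.4   0.38 -0.06 -0.45 -1.43  0.67] T [-0.933 -0.119  0.012] jt [  0.04 -38.52  16.49   3.48  -0.16  -0.2 ]
```

send_rows(deltas="0.00005 0.0019 0 0 0 -3 0; 0.0002 0.0038 0 0 0 -6 0; 0.0004 0.0056 0 0 0 -9 0; 0.0008 0.0075 0 0 0 -12 0; 0.0012 0.0093 0 0 0 -15 0")

```text
time: 28.1
position: [0.4434, -0.2087, 0.1762]
orientation: [0.225, -0.633, -0.316, 0.67]
contact_force: [0.1, 1.1, 1.4]
finger_gap: 0.0124
```

```bash
python3 -c "
from h import *
log('g+')"
```

```text
g+ t28.10 lean 45.1 ang 41.9 r 0.0352 ax -0.0001 | F ax 0.2 rad 0.3 tan(cw) -1.8 | T.ax -0.939  (r x F).ax -0.063 gap 0.0124 j [-0.51  0.51  0.06 -0.6  -1.65  0.77] T [-0.956  0.058 -0.051] jt [-3.700e-01 -4.289e+01  1.538e+01  2.880e+00 -2.600e-01 -4.000e-02]
```

send_rows(deltas="0.00005 0.0019 0 0 0 -3 0; 0.0002 0.0038 0 0 0 -6 0; 0.0004 0.0056 0 0 0 -9 0; 0.0008 0.0075 0 0 0 -12 0; 0.0012 0.0093 0 0 0 -15 0")

```text
time: 28.52
position: [0.4442, -0.2145, 0.1692]
orientation: [0.311, -0.586, -0.396, 0.635]
contact_force: [0.8, 1.9, 4.0]
finger_gap: 0.0126
```

```bash
python3 -c "
from h import *
log('g+')"
```

```text
g+ t28.52 lean 60.1 ang 56.9 r 0.0351 ax -0.0001 | F ax 1.0 rad 0.7 tan(cw) -4.3 | T.ax -0.849  (r x F).ax -0.152 gap 0.0126 j [-0.6   0.65  0.15 -0.73 -1.85  0.82] T [-0.861  0.023 -0.11 ] jt [ -0.42 -46.76  13.94   2.38  -0.3    0.11]
```

send_rows(deltas="0.00005 0.0019 0 0 0 -3 0; 0.0002 0.0038 0 0 0 -6 0; 0.0004 0.0056 0 0 0 -9 0; 0.0008 0.0075 0 0 0 -12 0; 0.0012 0.0093 0 0 0 -15 0")

```text
time: 28.93
position: [0.4448, -0.2184, 0.1609]
orientation: [0.391, -0.529, -0.469, 0.589]
contact_force: [1.9, -0.5, 5.4]
finger_gap: 0.0127
```

```bash
python3 -c "
from h import *
log('g+')"; sed -i 's/^off=.*/off=lambda t:0 if t<16.5 else (-75 if t<24.5 else -120)/; s/("s2",np.array(\[s\["time"\]>16.5 for s in g\]))/("s2",np.array([s["time"]>16.5 for s in g])),("s3",np.array([s["time"]>24.5 for s in g]))/' fit.py
echo 'for a in zip(sg,np.round(w,1),np.round(m1,3),np.round(m2,3)):print(*a)' >> fit.py; python3 fit.py
```

```text
g+ t28.93 lean 75.1 ang 71.8 r 0.0351 ax -0.0000 | F ax 1.8 rad 2.4 tan(cw) -4.9 | T.ax -0.549  (r x F).ax -0.172 gap 0.0127 j [-0.65  0.78  0.22 -0.86 -2.04  0.84] T [-0.582  0.193 -0.352] jt [ -0.17 -49.83  12.21   2.    -0.26   0.25]
q fit resid 0.004845473573595355
M f 0.607 G 0.452 w0 -60.2 sd 3.2 resid 0.100
MF f 0.525 G 0.396 w0 -43.9 sd 7.0 resid 0.191
avg f 0.574 G 0.425 w0 -54.2 sd 3.3 resid 0.099
s1 f 0.614 G 0.457 w0 -38.7
s2 f 0.545 G 0.418 w0 -56.0
s3 f 0.565 G 0.425 w0 -55.4
-1 -0.4 -0.416 -0.47
1 15.3 0.942 1.097
1 30.3 1.173 0.951
1 45.3 1.111 0.974
1 60.3 1.003 0.98
1 75.3 1.138 0.928
-1 59.8 -0.112 -0.124
-1 44.8 -0.251 -0.073
-1 29.8 -0.15 -0.228
-1 14.7 -0.1 -0.526
-1 -0.2 -0.362 -0.04
-1 -15.0 -0.185 -0.163
-1 -29.9 -0.375 -0.327
-1 -44.8 -0.377 -0.199
-1 -59.9 -0.467 -0.805
-1 -75.0 -0.791 -0.575
1 -59.6 0.462 0.285
1 -44.6 0.791 0.801
1 -29.6 0.827 0.721
1 -14.6 0.832 0.322
-1 -30.0 -0.395 -0.688
-1 -45.0 -0.473 -0.545
-1 -60.0 -0.533 -0.635
-1 -75.0 -0.812 -0.378
-1 -90.2 -0.724 -0.955
-1 -105.2 -0.765 -0.967
-1 -120.2 -1.056 -0.901
1 -104.9 0.195 0.068
1 -89.8 0.508 0.47
1 -74.9 0.542 0.094
1 -59.9 0.585 0.542
1 -44.9 0.805 0.262
```

```bash
cat > fit2.py <<'E'
import io,contextlib
with contextlib.redirect_stdout(io.StringIO()):
    from fit import *
allS=[s for s in L if s["tag"] in("g+","g-","f+","f-","f0","x")]
rows=[];y=[]
for s in allS:
    l=lean(s);F=np.array(s["contact_force"]);T=np.array(s["ft_torque"])@AX
    rad=np.cos(l)*np.array([0,0,1.])+np.sin(l)*rt;tan=np.cross(AX,rad)
    g=s["tag"][0]=="g";sgn={"+":1,"-":-1}.get(s["tag"][1:],0)*g;ww=np.radians(np.degrees(l)+off(s["time"]))
    rows.append([np.sin(l),np.cos(l)-1,F@tan,F@rad,-sgn,-g*np.sin(ww),-g*np.cos(ww)]);y.append(T)
A2=np.array(rows);y=np.array(y);x=np.linalg.lstsq(A2,y,rcond=None)[0];r=y-A2@x
print(np.round(x,3),r.std(),"G",np.hypot(x[5],x[6]),"w0",np.degrees(np.arctan2(-x[6],x[5])))
# M with extra nuisance: lean-dependent biases
for deg in(0,1):
    A3=np.c_[A,np.ones(len(w)) if deg==0 else np.c_[np.ones(len(w)),np.array([lean(s) for s in globals()["g"]] if False else [lean(s) for s in L if s["tag"] in("g+","g-")])]]
    for n,m in(("M",m1),("MF",m2),("avg",.6*m1+.4*m2)):
        z=np.linalg.lstsq(A3,m,rcond=None)[0];print(deg,n,np.round(z,3),np.degrees(np.arctan2(-z[2],z[1])),np.hypot(z[1],z[2]))
E
python3 fit2.py
```

```text
[-2.036 -0.089 -0.301  0.008  0.413  0.288  0.214] 0.15931314889660353 G 0.3587965506521426 w0 -36.6404756859641
0 M [0.607 0.255 0.32  0.064] -51.46958513434004 0.40886797778348194
0 MF [0.524 0.295 0.251 0.021] -40.39082397373642 0.38759820108906595
0 avg [0.574 0.271 0.292 0.047] -47.18304600457958 0.3985857045214883
1 M [ 0.583  0.229  0.304 -0.026  0.154] -52.979808654227114 0.3801391815294875
1 MF [ 0.539  0.311  0.261  0.075 -0.093] -40.02754471859455 0.40576235337217526
1 avg [0.565 0.262 0.286 0.014 0.056] -47.5994108501045 0.3879682975412994
```

```bash
cat > kin.py <<'E'
from h import *
from scipy.optimize import least_squares
L=[json.loads(l) for l in open("log.jsonl")]
Q=np.array([s["joints"] for s in L]);P=np.array([s["position"] for s in L]);O=[rot(s["orientation"]) for s in L]
Q=np.vstack([Q,[-0.981435,.38556643,.00660969,-.00050851,-1.19400286,-.25856798],[-.2126,.0734,-.2309,-.0002,-1.2672,.3511]])
P=np.vstack([P,[.20280258,-.59055481,.2302079],[.3999,-.2498,.2999]]);O+= [rot([0.41133528,-0.57480312,0.41048175,0.57611578]),rot([-.0488,-.7052,-.049,.7056])]
def FK(q,p,s4,s6):
    h,L2,a,c,dy,Lt,o6=p[:7];y0,y1,y2,y3=p[7:11]
    R1=R.from_euler('z',q[0]+y0);R2=R1*R.from_euler('y',q[1]+y1);R3=R1*R.from_euler('y',q[1]-q[2]+y2)
    R4=R3*R.from_euler('x',s4*(q[3]));R5=R4*R.from_euler('y',-(q[4]+y3));R6=R5*R.from_euler('x',s6*q[5]+o6)
    return np.array([0,0,h])+R2.apply([0,0,L2])+R3.apply([a,0,c])+R4.apply([0,dy,0])+R5.apply([Lt,0,0]),R6
def res(p,s4,s6):
    r=[]
    for q,x,o in zip(Q,P,O):
        t,m=FK(q,p,s4,s6);r+=list((t-x)*1000)+list((m.inv()*o).as_rotvec()*300)
    return np.array(r)
best=None
for s4 in(1,-1):
  for s6 in(1,-1):
    for dy in(.15,-.15):
      for o6 in(0,1.57,3.14,-1.57):
        f=least_squares(res,[.25,.46,.46,0,dy,.3,o6,0,0,0,0],args=(s4,s6),max_nfev=40)
        if best is None or f.cost<best[0]: best=(f.cost,s4,s6,f.x)
        if best[0]<2000: break
print(best, np.sqrt(2*best[0]/(6*len(Q))))
np.save("kin.npy",np.r_[best[1:3],best[3]])
E
python3 kin.py
```

```text
(np.float64(1.3550809196799298), 1, -1, array([ 1.60580799e-01,  5.64925686e-01, -4.21681468e-01, -1.08811259e-06,
       -1.59757366e-01,  2.97745489e-01, -3.14165753e+00, -1.12962358e-04,
        2.86450244e-04, -3.14161236e+00, -3.14179119e+00])) 0.08824863385611621
```

```bash
cat > fit3.py <<'E'
import io,contextlib
with contextlib.redirect_stdout(io.StringIO()):
    from kin import FK
    from h import *
K=np.load("kin.npy");s4,s6,p=K[0],K[1],K[2:]
L=[json.loads(l) for l in open("log.jsonl")]
rt=np.cross(AX,[0,0,1.])
def lean(s):
    x=rot(s["orientation"]).as_matrix()[:,0];return np.arctan2(-x@rt,-x[2])
def dq(q,Cc=C):
    q=np.array(q);t0,r0=FK(q,p,s4,s6);J=np.zeros((6,6));e=1e-6
    for i in range(6):
        d=q.copy();d[i]+=e;t,r=FK(d,p,s4,s6);J[:3,i]=(t-t0)/e;J[3:,i]=(r*r0.inv()).as_rotvec()/e
    return np.linalg.solve(J,np.r_[np.cross(AX,t0-Cc),AX])
W=lambda s:np.array(s["joint_torque"])@dq(s["joints"])
fp={}
for t in "+-":
    g=[s for s in L if s["tag"]=="f"+t];l=np.array([lean(s) for s in g]);w=np.array([W(s) for s in g])
    fp[t]=np.polyfit(l,w,2);print("free",t,np.round(np.degrees(l)),np.round(w,3),"res",np.round(w-np.polyval(fp[t],l),3))
off=lambda t:0 if t<16.5 else (-75 if t<24.5 else -120)
g=[s for s in L if s["tag"] in("g+","g-")]
w=np.array([np.degrees(lean(s))+off(s["time"]) for s in g]);sg=np.array([1 if s["tag"]=="g+" else -1 for s in g])
m=np.array([W(s)-np.polyval(fp[s["tag"][1]],lean(s)) for s in g])
wr=np.radians(w);A=np.c_[sg,np.sin(wr),np.cos(wr)]
def do(n,mk,A=A):
    x=np.linalg.lstsq(A[mk],m[mk],rcond=None)[0];r=(m-A@x)[mk];cov=np.linalg.inv(A[mk].T@A[mk])*r.var()*len(r)/(len(r)-3)
    G=np.hypot(x[1],x[2]);j=np.zeros(len(x));j[1:3]=np.array([x[2],-x[1]])/G**2
    print(n,np.round(x,3),"f %.3f G %.3f w0 %.1f sd %.1f resid %.3f"%(x[0],G,np.degrees(np.arctan2(-x[2],x[1])),np.degrees(np.sqrt(j@cov@j)),r.std()));return r
t=np.array([s["time"] for s in g]);al=t>0
r=do("all",al);do("all+bias",al,np.c_[A,np.ones(len(w))]);do("s1",t<16.5);do("s23",t>16.5);do("s3",t>24.5)
for a in zip(np.round(t,1),sg,np.round(w,1),np.round(m,3),np.round(r,3)):print(*a)
E
python3 fit3.py
```

```text
free + [15. 30. 45. 60. 75.] [ -7.279 -12.407 -17.184 -21.005 -23.549] res [-0.096  0.201 -0.025 -0.168  0.088]
free - [60. 45. 30. 15. -0.] [-18.196 -13.756  -7.889  -0.988   6.   ] res [ 0.126 -0.236 -0.047  0.299 -0.142]
all [0.628 0.142 0.402] f 0.628 G 0.426 w0 -70.6 sd 6.6 resid 0.196
all+bias [0.627 0.19  0.288 0.101] f 0.627 G 0.344 w0 -56.6 sd 14.9 resid 0.192
s1 [0.655 0.383 0.26 ] f 0.655 G 0.463 w0 -34.2 sd 18.2 resid 0.160
s23 [0.594 0.108 0.4  ] f 0.594 G 0.414 w0 -74.9 sd 7.7 resid 0.189
s3 [0.548 0.054 0.522] f 0.548 G 0.525 w0 -84.1 sd 9.5 resid 0.163
5.9 -1 -0.4 -0.456 -0.229
11.6 1 15.3 0.927 -0.126
12.0 1 30.3 1.292 0.245
12.4 1 45.3 1.096 0.085
12.8 1 60.3 0.934 -0.016
13.3 1 75.3 1.14 0.273
13.7 -1 59.8 -0.058 0.246
14.1 -1 44.8 -0.415 -0.172
14.5 -1 29.8 -0.264 -0.055
14.9 -1 14.7 0.005 0.209
15.4 -1 -0.2 -0.556 -0.328
18.0 -1 -15.0 -0.034 0.243
18.6 -1 -29.9 -0.38 -0.03
19.2 -1 -44.8 -0.295 0.149
19.8 -1 -59.9 -0.151 0.399
20.4 -1 -75.0 -0.842 -0.182
21.0 1 -59.6 0.536 -0.174
21.5 1 -44.6 0.972 0.157
21.9 1 -29.6 0.87 -0.038
22.3 1 -14.6 0.82 -0.161
22.7 -1 -30.0 -0.487 -0.136
23.1 -1 -45.0 -0.506 -0.062
23.6 -1 -60.0 -0.318 0.232
24.0 -1 -75.0 -0.955 -0.293
26.0 -1 -90.2 -0.676 0.096
26.4 -1 -105.2 -0.479 0.391
26.8 -1 -120.2 -1.061 -0.109
27.3 1 -104.9 0.262 -0.127
27.7 1 -89.8 0.727 0.24
28.1 1 -74.9 0.62 0.023
28.5 1 -59.9 0.58 -0.128
28.9 1 -44.9 0.929 0.116
```

```bash
sed -i 's/np.polyfit(l,w,2)/np.polyfit(l,w,4)/' fit3.py; python3 fit3.py
```

```text
free + [15. 30. 45. 60. 75.] [ -7.279 -12.407 -17.184 -21.005 -23.549] res [-0. -0. -0. -0. -0.]
free - [60. 45. 30. 15. -0.] [-18.196 -13.756  -7.889  -0.988   6.   ] res [ 0.  0. -0.  0.  0.]
all [0.626 0.152 0.428] f 0.626 G 0.454 w0 -70.5 sd 3.1 resid 0.099
all+bias [0.626 0.191 0.334 0.083] f 0.626 G 0.385 w0 -60.2 sd 6.2 resid 0.092
s1 [0.648 0.356 0.294] f 0.648 G 0.462 w0 -39.5 sd 3.1 resid 0.026
s23 [0.597 0.136 0.448] f 0.597 G 0.468 w0 -73.1 sd 3.0 resid 0.086
s3 [0.574 0.077 0.493] f 0.574 G 0.498 w0 -81.2 sd 1.3 resid 0.021
5.9 -1 -0.4 -0.297 -0.098
11.6 1 15.3 1.017 -0.063
12.0 1 30.3 1.092 0.019
12.4 1 45.3 1.123 0.088
12.8 1 60.3 1.102 0.131
13.3 1 75.3 1.049 0.166
13.7 -1 59.8 -0.186 0.094
14.1 -1 44.8 -0.18 0.036
14.5 -1 29.8 -0.217 -0.038
14.9 -1 14.7 -0.294 -0.12
15.4 -1 -0.2 -0.408 -0.209
18.0 -1 -15.0 -0.168 0.084
18.6 -1 -29.9 -0.146 0.185
19.2 -1 -44.8 -0.237 0.192
19.8 -1 -59.9 -0.446 0.097
20.4 -1 -75.0 -0.72 -0.058
21.0 1 -59.6 0.617 -0.095
21.5 1 -44.6 0.773 -0.052
21.9 1 -29.6 0.899 -0.025
22.3 1 -14.6 0.988 -0.015
22.7 -1 -30.0 -0.253 0.079
23.1 -1 -45.0 -0.454 -0.023
23.6 -1 -60.0 -0.615 -0.071
24.0 -1 -75.0 -0.825 -0.162
26.0 -1 -90.2 -0.628 0.152
26.4 -1 -105.2 -0.778 0.107
26.8 -1 -120.2 -0.917 0.056
27.3 1 -104.9 0.358 -0.011
27.7 1 -89.8 0.527 0.051
28.1 1 -74.9 0.645 0.053
28.5 1 -59.9 0.748 0.038
28.9 1 -44.9 0.842 0.019
```

```bash
python3 - <<'E'
from h import *
im,d=cams.capture('top');cv2.imwrite('pics/t5.png',im)
a=cv2.resize(im[110:250,350:450],None,fx=4,fy=4,interpolation=2)
im,d=cams.capture('side');cv2.imwrite('pics/s5.png',im)
b=cv2.resize(im[190:340,290:430],None,fx=3,fy=3,interpolation=2)
c=cv2.resize(cv2.imread('pics/s4.png')[190:340,290:430],None,fx=3,fy=3,interpolation=2)
H=560;z=lambda x:cv2.copyMakeBorder(x,0,H-x.shape[0],0,0,0)
cv2.imwrite('pics/c5.png',np.hstack([z(a),z(np.vstack([b[:280],c[:280]]))]))
E
```

```text
(no output)
```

View pics/c5.png

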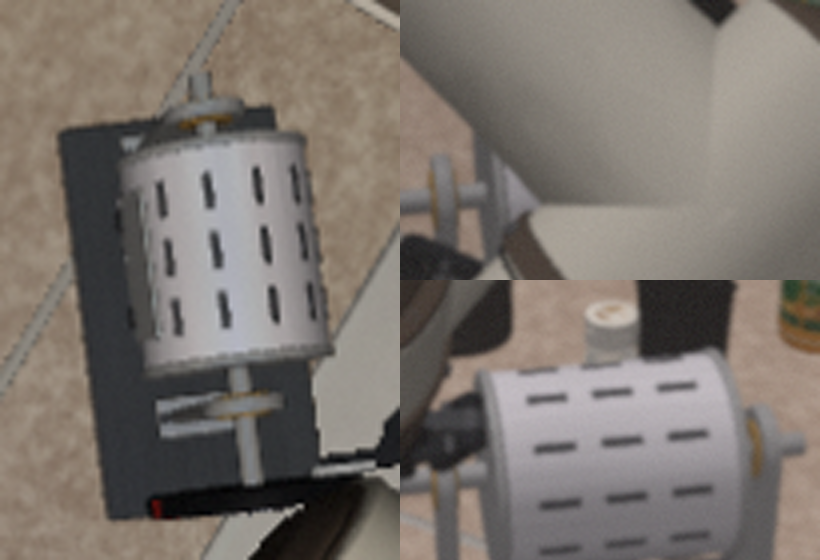

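View pics/t3.png

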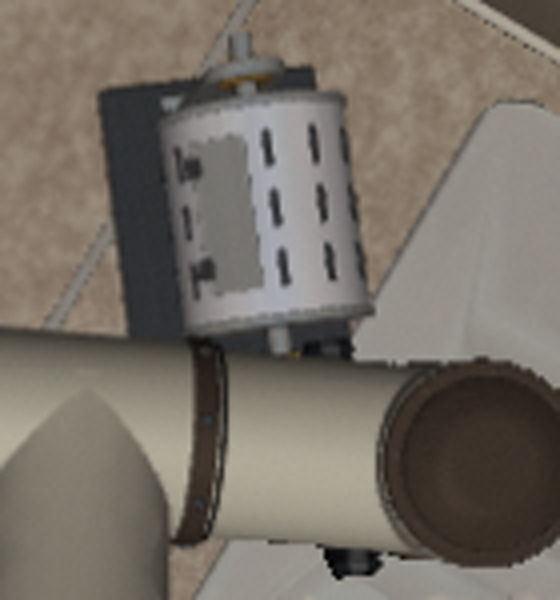

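```bash
cat > ang.py <<'E'
from h import *
rt=np.cross(AX,[0,0,1.])
def cyl(n,uv,rad):
    c,x,r=rays(n,uv);d=r.apply(np.c_[x,np.ones(len(x))]);c=c-C
    P=np.stack([c@rt,c[2]]) ;D=np.c_[d@rt,d[:,2]];a=(D**2).sum(1);b=D@P;k=P@P-rad**2
    t=(-b-np.sqrt(np.maximum(b*b-a*k,0)))/a
    X=P+D*t[:,None];ax=c@AX+(d@AX)*t
    return np.degrees(np.arctan2(X[:,0],X[:,1])),ax
def slots(im,n="top"):
    h,w=im.shape[:2];u,v=np.meshgrid(np.arange(w),np.arange(h))
    sel=(u>370)&(u<440)&(v>130)&(v<215) if n=="top" else (u>300)&(u<420)&(v>205)&(v<300)
    uv=np.c_[u[sel],v[sel]];a,ax=cyl(n,uv,.0585);g=im.max(2)[sel]
    ok=(ax>.09)&(ax<.2)
    # profile brightness vs angle
    bins=np.arange(-90,91,2);pr=[np.median(g[ok&(abs(a-b)<1.5)]) if (ok&(abs(a-b)<1.5)).sum()>5 else 0 for b in bins]
    mn=[np.percentile(g[ok&(abs(a-b)<1.5)],10) if (ok&(abs(a-b)<1.5)).sum()>5 else 0 for b in bins]
    return bins,np.array(pr).astype(int),np.array(mn).astype(int)
def red(im,box=(225,245,380,445)):
    q=im[box[0]:box[1],box[2]:box[3]].astype(int);m=(q[...,2]>q[...,1]+40)&(q[...,2]>q[...,0]+40)
    p=np.argwhere(m)[:,::-1]+[box[2],box[0]];return p
if __name__=="__main__":
    for f in("top0","t5"):
        im=cv2.imread(f"pics/{f}.png");p=red(im);a,ax=cyl("top",p,.065);print(f,"red",len(p),a.mean().round(1),a.min().round(1),a.max().round(1),ax.mean().round(4))
        b,pr,mn=slots(im);print([(int(x),int(y),int(z)) for x,y,z in zip(b,pr,mn) if -70<x<60])
E
python3 ang.py
```

```text
top0 red 17 -32.1 -35.1 -28.7 -0.0009
[(-68, 103, 100), (-66, 105, 90), (-64, 90, 76), (-62, 77, 51), (-60, 71, 50), (-58, 95, 66), (-56, 119, 65), (-54, 126, 52), (-52, 124, 52), (-50, 120, 44), (-48, 117, 48), (-46, 117, 53), (-44, 114, 73), (-42, 114, 110), (-40, 115, 113), (-38, 115, 114), (-36, 116, 114), (-34, 117, 115), (-32, 118, 116), (-30, 118, 116), (-28, 118, 116), (-26, 118, 116), (-24, 117, 114), (-22, 117, 114), (-20, 117, 115), (-18, 118, 115), (-16, 120, 110), (-14, 163, 142), (-12, 168, 165), (-10, 171, 168), (-8, 174, 170), (-6, 167, 92), (-4, 92, 55), (-2, 105, 55), (0, 166, 101), (2, 168, 166), (4, 166, 164), (6, 164, 162), (8, 163, 161), (10, 162, 160), (12, 162, 160), (14, 161, 159), (16, 160, 158), (18, 158, 155), (20, 155, 152), (22, 137, 86), (24, 89, 45), (26, 67, 44), (28, 121, 66), (30, 139, 110), (32, 136, 133), (34, 132, 130), (36, 128, 126), (38, 125, 122), (40, 121, 118), (42, 117, 112), (44, 110, 106), (46, 102, 97), (48, 96, 74), (50, 71, 55), (52, 58, 45), (54, 77, 46), (56, 80, 60), (58, 91, 73)]
t5 red 7 -73.8 -77.1 -71.4 0.0004
[(-68, 76, 73), (
[... 293 characters left out ...]
-30, 171, 168), (-28, 172, 170), (-26, 173, 172), (-24, 175, 173), (-22, 176, 175), (-20, 178, 176), (-18, 177, 117), (-16, 119, 64), (-14, 105, 59), (-12, 174, 98), (-10, 181, 177), (-8, 182, 179), (-6, 181, 179), (-4, 180, 179), (-2, 180, 178), (0, 179, 177), (2, 177, 175), (4, 175, 173), (6, 173, 171), (8, 171, 170), (10, 169, 124), (12, 120, 55), (14, 65, 50), (16, 113, 54), (18, 164, 115), (20, 162, 159), (22, 159, 157), (24, 156, 153), (26, 153, 150), (28, 149, 146), (30, 144, 142), (32, 142, 139), (34, 139, 135), (36, 134, 130), (38, 120, 86), (40, 102, 63), (42, 59, 43), (44, 78, 51), (46, 101, 77), (48, 105, 98), (50, 100, 93), (52, 92, 89), (54, 88, 84), (56, 87, 72), (58, 80, 70)]
```

```bash
cat > fit4.py <<'E'
import io,contextlib
with contextlib.redirect_stdout(io.StringIO()):
    from fit3 import *
def feats(q):
    y0,y1,y2,y3=p[7:11]
    R1=R.from_euler('z',q[0]+y0);R2=R1*R.from_euler('y',q[1]+y1);R3=R1*R.from_euler('y',q[1]-q[2]+y2)
    R4=R3*R.from_euler('x',s4*q[3]);R5=R4*R.from_euler('y',-(q[4]+y3));R6=R5*R.from_euler('x',s6*q[5]+p[6])
    z=lambda r:r.as_matrix()[2]
    return np.r_[z(R2)[[0,2]],z(R3)[[0,2]],z(R4)[[1,2]],z(R5)[[0,2]],z(R6)[[1,2]]]
def dfe(q):
    q=np.array(q);e=1e-5;o=[]
    for i in range(6):
        a=q.copy();a[i]+=e;b=q.copy();b[i]-=e;o.append((feats(a)-feats(b))/(2*e))
    return np.array(o)
MODE=1
def reg(s):
    qd=np.array(s["qd"]);t=np.tanh(qd/.02)
    return np.hstack([dfe(s["joints"]),np.diag(qd),np.diag(t)])
fr=[s for s in L if s["tag"] in("f+","f-","f0","x","free0")]
A4=np.vstack([reg(s) for s in fr]);y=np.hstack([s["joint_torque"] for s in fr])
ph=np.linalg.lstsq(np.vstack([A4,1e-3*np.eye(A4.shape[1])]),np.r_[y,np.zeros(A4.shape[1])],rcond=None)[0]
rs=(y-A4@ph).reshape(-1,6);print("resid/joint",rs.std(0).round(3),"phi",ph.round(2))
print("free M resid",[round(float(r@dq(s["joints"])),3) for r,s in zip(rs,fr)])
m=np.array([(np.array(s["joint_torque"])-reg(s)@ph)@dq(s["joints"]) for s in g])
import fit3;fit3.m=m
r=do("all",al);do("all+bias",al,np.c_[A,np.ones(len(w))]);do("s1",t<16.5);do("s2",(t>16.5)&(t<24.5));do("s2'",(t>20.5)&(t<24.5));do("s3",t>24.5);do("s23",t>16.5)
for a in zip(np.round(t,1),sg,np.round(w,1),np.round(m,3),np.round(r,3)):print(*a)
E
python3 fit4.py
```

```text
resid/joint [0.177 0.351 0.124 0.037 0.043 0.008] phi [ 5.300e-01  5.331e+01 -2.064e+01  8.300e-01 -4.670e+00  2.000e-02
  2.050e+00  1.100e-01 -1.700e-01 -1.000e-02 -3.040e+00  2.060e+00
 -1.530e+00 -9.400e-01 -6.400e-01 -6.900e-01 -3.500e-01 -1.870e+00
 -2.000e-02 -5.000e-02 -1.000e-02  1.000e-02]
free M resid [0.171, 0.152, 0.349, 0.261, 0.106, -0.026, -0.127, -0.008, 0.021, 0.125, 0.179, 0.154, 0.321, 0.137]
all [0.59  0.143 0.499] f 0.590 G 0.519 w0 -74.0 sd 3.4 resid 0.122
all+bias [0.589 0.224 0.307 0.17 ] f 0.589 G 0.380 w0 -53.9 sd 7.1 resid 0.099
s1 [0.632 0.186 0.606] f 0.632 G 0.634 w0 -73.0 sd 4.4 resid 0.052
s2 [ 0.62  -0.027  0.323] f 0.620 G 0.324 w0 -94.8 sd 7.4 resid 0.051
s2' [ 0.614 -0.03   0.327] f 0.614 G 0.328 w0 -95.3 sd 12.1 resid 0.055
s3 [0.63  0.063 0.037] f 0.630 G 0.074 w0 -30.6 sd 52.6 resid 0.051
s23 [0.583 0.025 0.312] f 0.583 G 0.313 w0 -85.4 sd 5.1 resid 0.083
5.9 -1 -0.4 -0.105 -0.013
11.6 1 15.3 1.319 0.21
12.0 1 30.3 1.304 0.21
12.4 1 45.3 1.186 0.143
12.8 1 60.3 1.041 0.079
13.3 1 75.3 0.897 0.041
13.7 -1 59.8 -0.13 0.085
14.1 -1 44.8 -0.054 0.081
14.5 -1 29.8 0.03 0.116
14.9 -1 14.7 0.034 0.105
15.4 -1 -0.2 -0.102 -0.01
18.0 -1 -15.0 -0.347 -0.201
18.6 -1 -29.9 -0.323 -0.094
19.2 -1 -44.8 -0.333 0.004
19.8 -1 -59.9 -0.408 0.057
20.4 -1 -75.0 -0.579 0.02
21.0 1 -59.6 0.858 0.139
21.5 1 -44.6 0.914 0.068
21.9 1 -29.6 0.882 -0.072
22.3 1 -14.6 0.86 -0.177
22.7 -1 -30.0 -0.256 -0.026
23.1 -1 -45.0 -0.343 -0.004
23.6 -1 -60.0 -0.418 0.048
24.0 -1 -75.0 -0.594 0.006
26.0 -1 -90.2 -0.62 0.115
26.4 -1 -105.2 -0.692 0.168
26.8 -1 -120.2 -0.801 0.164
27.3 1 -104.9 0.565 0.241
27.7 1 -89.8 0.62 0.171
28.1 1 -74.9 0.58 -0.002
28.5 1 -59.9 0.56 -0.157
28.9 1 -44.9 0.572 -0.271
```

```bash
cat > fit5.py <<'E'
import io,contextlib
with contextlib.redirect_stdout(io.StringIO()):
    from fit4 import *
import fit3
nf=10
def base(tag):
    gq=[s for s in L if s["tag"]=="f"+tag];l=np.array([lean(s) for s in gq])
    # store friction+model residual = tau - gravity(q): smooth in lean
    Y=np.array([np.array(s["joint_torque"])-dfe(s["joints"])@ph[:nf] for s in gq]);return np.polyfit(l,Y,4)
B={k:base(k) for k in "+-"}
def Mx(s,Cc=C):
    l=lean(s);b=sum(B[s["tag"][1]][k]*l**(4-k) for k in range(5))
    return (np.array(s["joint_torque"])-dfe(s["joints"])@ph[:nf]-b)@dq(s["joints"],Cc)
m=np.array([Mx(s) for s in g]);fit3.m=m
if __name__=="__main__":
    r=do("all",al);do("all+bias",al,np.c_[A,np.ones(len(w))]);do("s1",t<16.5);do("s2",(t>16.5)&(t<24.5));do("s2'",(t>20.5)&(t<24.5));do("s3",t>24.5);do("s23",t>16.5)
    for a in zip(np.round(t,1),sg,np.round(w,1),np.round(m,3),np.round(r,3)):print(*a)
E
python3 fit5.py
```

```text
all [0.577 0.252 0.392] f 0.577 G 0.466 w0 -57.2 sd 1.4 resid 0.046
all+bias [0.576 0.28  0.327 0.057] f 0.576 G 0.430 w0 -49.5 sd 2.6 resid 0.039
s1 [0.58  0.371 0.329] f 0.580 G 0.496 w0 -41.6 sd 1.4 resid 0.013
s2 [0.559 0.273 0.404] f 0.559 G 0.488 w0 -55.9 sd 1.8 resid 0.037
s2' [0.542 0.325 0.462] f 0.542 G 0.565 w0 -54.9 sd 1.0 resid 0.018
s3 [0.545 0.207 0.444] f 0.545 G 0.489 w0 -65.0 sd 1.3 resid 0.014
s23 [0.567 0.229 0.378] f 0.567 G 0.442 w0 -58.9 sd 1.3 resid 0.037
5.9 -1 -0.4 -0.262 -0.075
11.6 1 15.3 0.982 -0.039
12.0 1 30.3 1.046 0.003
12.4 1 45.3 1.081 0.049
12.8 1 60.3 1.07 0.08
13.3 1 75.3 1.025 0.104
13.7 -1 59.8 -0.122 0.039
14.1 -1 44.8 -0.078 0.044
14.5 -1 29.8 -0.093 0.018
14.9 -1 14.7 -0.15 -0.016
15.4 -1 -0.2 -0.259 -0.072
18.0 -1 -15.0 -0.334 -0.07
18.6 -1 -29.9 -0.333 0.029
19.2 -1 -44.8 -0.441 0.036
19.8 -1 -59.9 -0.569 0.029
20.4 -1 -75.0 -0.732 -0.014
21.0 1 -59.6 0.515 -0.043
21.5 1 -44.6 0.652 -0.027
21.9 1 -29.6 0.778 -0.015
22.3 1 -14.6 0.885 -0.007
22.7 -1 -30.0 -0.273 0.091
23.1 -1 -45.0 -0.461 0.018
23.6 -1 -60.0 -0.592 0.008
24.0 -1 -75.0 -0.756 -0.036
26.0 -1 -90.2 -0.738 0.093
26.4 -1 -105.2 -0.863 0.06
26.8 -1 -120.2 -0.964 0.028
27.3 1 -104.9 0.219 -0.013
27.7 1 -89.8 0.36 0.034
28.1 1 -74.9 0.471 0.035
28.5 1 -59.9 0.585 0.03
28.9 1 -44.9 0.695 0.019
```

send_rows(deltas="0.00005 -0.0019 0 0 0 3 0; 0.0002 -0.0038 0 0 0 6 0; 0.0004 -0.0056 0 0 0 9 0; 0.0008 -0.0075 0 0 0 12 0; 0.0012 -0.0093 0 0 0 15 0")

```text
time: 29.45
position: [0.4444, -0.2153, 0.1677]
orientation: [0.309, -0.587, -0.394, 0.636]
contact_force: [2.0, -1.4, -2.8]
finger_gap: 0.0126
```

```bash
python3 -c "
from h import *
log('g-')"
```

```text
g- t29.45 lean 59.7 ang 59.5 r 0.0350 ax -0.0000 | F ax 1.8 rad 0.0 tan(cw) 3.3 | T.ax -2.220  (r x F).ax 0.115 gap 0.0126 j [-0.6   0.65  0.15 -0.73 -1.84  0.83] T [-2.189 -0.372  0.077] jt [ -0.43 -47.94  15.09   1.21  -1.94  -0.05]
```

send_rows(deltas="0.00005 -0.0019 0 0 0 3 0; 0.0002 -0.0038 0 0 0 6 0; 0.0004 -0.0056 0 0 0 9 0; 0.0008 -0.0075 0 0 0 12 0; 0.0012 -0.0093 0 0 0 15 0")

```text
time: 29.87
position: [0.4436, -0.2097, 0.175]
orientation: [0.223, -0.634, -0.313, 0.671]
contact_force: [0.6, -2.0, -4.3]
finger_gap: 0.0125
```

```bash
python3 -c "
from h import *
log('g-')"
```

```text
g- t29.87 lean 44.7 ang 44.5 r 0.0350 ax -0.0000 | F ax 0.3 rad -1.6 tan(cw) 4.4 | T.ax -2.384  (r x F).ax 0.155 gap 0.0125 j [-0.51  0.51  0.06 -0.6  -1.64  0.77] T [-2.346 -0.438  0.112] jt [ -0.54 -43.88  16.65   1.53  -1.98  -0.05]
```

send_rows(deltas="0.00005 -0.0019 0 0 0 3 0; 0.0002 -0.0038 0 0 0 6 0; 0.0004 -0.0056 0 0 0 9 0; 0.0008 -0.0075 0 0 0 12 0; 0.0012 -0.0093 0 0 0 15 0")

```text
time: 30.28
position: [0.4426, -0.2025, 0.1805]
orientation: [0.134, -0.669, -0.228, 0.694]
contact_force: [2.0, -3.7, -6.1]
finger_gap: 0.0125
```

```bash
python3 -c "
from h import *
log('g-')"
```

```text
g- t30.28 lean 29.7 ang 29.5 r 0.0351 ax -0.0000 | F ax 1.5 rad -3.4 tan(cw) 6.4 | T.ax -2.432  (r x F).ax 0.225 gap 0.0125 j [-0.39  0.38 -0.07 -0.45 -1.42  0.67] T [-2.387 -0.49   0.241] jt [ -0.42 -39.34  17.98   1.83  -1.89  -0.  ]
```

send_rows(deltas="0.00005 0.0019 0 0 0 -3 0; 0.0002 0.0038 0 0 0 -6 0; 0.0004 0.0056 0 0 0 -9 0; 0.0008 0.0075 0 0 0 -12 0; 0.0012 0.0093 0 0 0 -15 0")

```text
time: 30.7
position: [0.4434, -0.2087, 0.1762]
orientation: [0.225, -0.633, -0.316, 0.67]
contact_force: [0.2, 2.4, 1.6]
finger_gap: 0.0125
```

```bash
python3 -c "
from h import *
log('g+')"
```

```text
g+ t30.70 lean 45.1 ang 41.9 r 0.0352 ax -0.0000 | F ax 0.6 rad -0.3 tan(cw) -2.8 | T.ax -1.089  (r x F).ax -0.098 gap 0.0125 j [-0.51  0.51  0.06 -0.6  -1.65  0.77] T [-1.093 -0.05   0.049] jt [ -0.26 -43.11  15.48   2.9   -0.35  -0.12]
```

send_rows(deltas="0.00005 0.0019 0 0 0 -3 0; 0.0002 0.0038 0 0 0 -6 0; 0.0004 0.0056 0 0 0 -9 0; 0.0008 0.0075 0 0 0 -12 0; 0.0012 0.0093 0 0 0 -15 0")

```text
time: 31.12
position: [0.4443, -0.2146, 0.1692]
orientation: [0.311, -0.586, -0.396, 0.635]
contact_force: [0.6, 1.7, 3.6]
finger_gap: 0.0126
```

```bash
python3 -c "
from h import *
log('g+')
im,d=cams.capture('top');cv2.imwrite('pics/t6.png',im)
import ang
p=ang.red(im);a,_=ang.cyl('top',p,.065);print('red',a.mean())
b,pr,mn=ang.slots(im);print([(int(x),int(y)) for x,y in zip(b,mn) if -70<x<60 and y<100])
"; sed -i 's/(-75 if t<24.5 else -120)/(-73 if t<24.5 else -116)/' fit3.py; python3 fit5.py
```

```text
g+ t31.12 lean 60.1 ang 56.9 r 0.0352 ax -0.0000 | F ax 0.8 rad 0.7 tan(cw) -3.9 | T.ax -0.918  (r x F).ax -0.137 gap 0.0126 j [-0.6   0.65  0.15 -0.73 -1.85  0.83] T [-0.922 -0.038 -0.076] jt [-4.300e-01 -4.688e+01  1.407e+01  2.430e+00 -3.700e-01  2.000e-02]
red -85.8392146080329
[(-68, 99), (-62, 92), (-60, 69), (-58, 53), (-56, 58), (-54, 85), (-32, 98), (-30, 62), (-28, 57), (-2, 64), (0, 58), (2, 74), (26, 55), (28, 48), (30, 50), (32, 93), (50, 71), (52, 69), (54, 56), (56, 57), (58, 72)]
all [0.572 0.27  0.383] f 0.572 G 0.468 w0 -54.8 sd 1.1 resid 0.042
all+bias [0.572 0.294 0.325 0.05 ] f 0.572 G 0.438 w0 -47.9 sd 2.4 resid 0.037
s1 [0.58  0.371 0.329] f 0.580 G 0.496 w0 -41.6 sd 1.4 resid 0.013
s2 [0.559 0.287 0.394] f 0.559 G 0.488 w0 -53.9 sd 1.8 resid 0.037
s2' [0.542 0.341 0.451] f 0.542 G 0.565 w0 -52.9 sd 1.0 resid 0.018
s3 [0.561 0.247 0.374] f 0.561 G 0.448 w0 -56.6 sd 1.8 resid 0.030
s23 [0.563 0.254 0.374] f 0.563 G 0.452 w0 -55.8 sd 1.0 resid 0.035
5.9 -1 -0.4 -0.262 -0.071
11.6 1 15.3 0.982 -0.03
12.0 1 30.3 1.046 0.007
12.4 1 45.3 1.081 0.048
12.8 1 60.3 1.07 0.074
13.3 1 75.3 1.025 0.094
13.7 -1 59.8 -0.122 0.024
14.1 -1 44.8 -0.078 0.033
14.5 -1 29.8 -0.093 0.012
14.9 -1 14.7 -0.15 -0.017
15.4 -1 -0.2 -0.259 -0.068
18.0 -1 -13.0 -0.334 -0.074
18.6 -1 -27.9 -0.333 0.026
19.2 -1 -42.8 -0.441 0.034
19.8 -1 -57.9 -0.569 0.028
20.4 -1 -73.0 -0.732 -0.014
21.0 1 -57.6 0.515 -0.034
21.5 1 -42.6 0.652 -0.019
21.9 1 -27.6 0.778 -0.009
22.3 1 -12.6 0.885 -0.001
22.7 -1 -28.0 -0.273 0.088
23.1 -1 -43.0 -0.461 0.016
23.6 -1 -58.0 -0.592 0.006
24.0 -1 -73.0 -0.756 -0.037
26.0 -1 -86.2 -0.738 0.078
26.4 -1 -101.2 -0.863 0.048
26.8 -1 -116.2 -0.964 0.019
27.3 1 -100.9 0.219 -0.016
27.7 1 -85.8 0.36 0.029
28.1 1 -70.9 0.471 0.029
28.5 1 -55.9 0.585 0.022
28.9 1 -40.9 0.695 0.01
29.4 -1 -56.3 -0.619 -0.035
29.9 -1 -71.3 -0.67 0.034
30.3 -1 -86.3 -0.771 0.046
30.7 1 -70.9 0.393 -0.049
31.1 1 -55.9 0.584 0.02
```

send_rows(deltas="0 0.0006 0 0 0 -1 0; 0 0.0009 0 0 0 -1.5 0; 0 0.0009 0 0 0 -1.5 0; 0 0.0009 0 0 0 -1.5 0; 0 0.0009 0 0 0 -1.5 0; 0 0.0009 0 0 0 -1.5 0; 0 0.0009 0 0 0 -1.5 0; 0 0.0009 0 0 0 -1.5 0")

```text
time: 31.83
position: [0.4444, -0.2151, 0.1682]
orientation: [0.318, -0.582, -0.403, 0.631]
contact_force: [2.0, -2.3, 5.5]
finger_gap: 0.0127
```

```bash
python3 -c "
from h import *
import ang
for i in range(3):
    im,d=cams.capture('top');log('end');print(ctrl.observe()['qd'].round(4))
b,pr,mn=ang.slots(im);print([(int(x),int(y)) for x,y in zip(b,mn) if -70<x<60 and y<100])
cv2.imwrite('pics/t7.png',im);im,d=cams.capture('side');cv2.imwrite('pics/s7.png',im)
"
```

```text
end t31.88 lean 61.5 ang 58.7 r 0.0351 ax -0.0000 | F ax 1.6 rad 4.7 tan(cw) -3.5 | T.ax -0.617  (r x F).ax -0.121 gap 0.0125 j [-0.6   0.66  0.16 -0.74 -1.87  0.83] T [-0.596 -0.194 -0.232] jt [  0.16 -46.12  13.28   1.91  -0.66   0.08]
[ 0.0018  0.0007  0.0009 -0.0007  0.0002  0.0006]
end t31.93 lean 61.5 ang 58.7 r 0.0351 ax -0.0000 | F ax 2.6 rad 4.6 tan(cw) -3.3 | T.ax -0.626  (r x F).ax -0.116 gap 0.0126 j [-0.6   0.66  0.16 -0.74 -1.87  0.83] T [-0.603 -0.211 -0.318] jt [  0.16 -46.13  13.28   1.91  -0.66   0.08]
[ 0.0009 -0.0012  0.0003 -0.0003 -0.0008  0.0021]
end t31.98 lean 61.5 ang 58.7 r 0.0351 ax -0.0000 | F ax 2.4 rad 4.8 tan(cw) -4.4 | T.ax -0.671  (r x F).ax -0.154 gap 0.0128 j [-0.6   0.66  0.16 -0.74 -1.87  0.83] T [-0.652 -0.181 -0.326] jt [  0.16 -46.13  13.28   1.91  -0.66   0.08]
[-0.001   0.0007 -0.003  -0.0006 -0.0016 -0.0002]
[(-68, 94), (-60, 92), (-58, 63), (-56, 54), (-54, 63), (-52, 94), (-30, 87), (-28, 59), (-26, 57), (0, 60), (2, 57), (4, 87), (26, 98), (28, 56), (30, 47), (32, 58), (34, 91), (50, 76), (52, 71), (54, 66), (56, 61), (58, 69)]
```

View pics/t7.png

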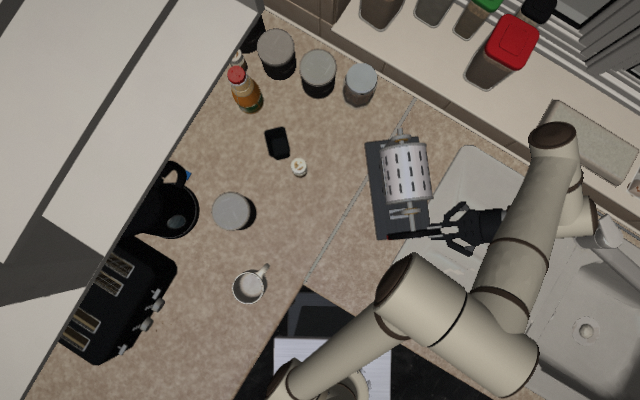

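The top view shows the handwheel still gripped at about (432, 232). The mug (250, 287), canister (232, 211), pot (278, 143) and jar (299, 167) are where they were in the first picture. The arm is at rest, so I am handing in.

```bash
python3 -c "
from bench import ctrl
print(ctrl.finish_job())"
```

```text
the job is handed in; nothing more can be done
None
```

I turned the drum so the heavy side should be straight down, to within about ±6°. I then handed the job in at about 32 s, still gripping the handwheel at rest with 90 N. I have no verdict back from the system.

**How I found it:** I gripped the rim in three places and turned the wheel back and forth through about 190°. I worked out the turning moment from the joint torques, compared with the same moves made with the fingers open. The fit gave about 0.57 N m of friction and a gravity moment of about 0.45–0.47 N m. The heavy side comes down at about 55° counter-clockwise from where the drum started.

**Last checks:**
- **Balance:** about 1.5° from the final position, the moments in the two directions were +0.58 and −0.62 N m, nearly equal, as they should be with the heavy side down.
- **Turn:** the drum slots in the top picture show about 52–53° counter-clockwise from the start.
- **Motion and objects:** joint speeds were zero within noise. The mug, canister, pepper jar and cutlery pot look unmoved in the top view.

**What disagreed:**
- **Spread of estimates:** the first grip alone, which never reached the balance point, gave 42°. Fitting all the data with an extra constant offset gave 48°. The noisier force-sensor readings gave about 37–49°. I stopped about 2° towards these from the 55° estimate.
- **Angle in the last grip:** the arm-based angle was about 4° off the camera there. I corrected for that, and used an assumed 2° for the second grip.

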